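# Make up the titration and extraction kits

### The job

Make up the two kits for this afternoon's practical from the glassware standing on the bench: the long three-compartment tray gets the conical flask, the small beaker and one of the two amber bottles, the short two-compartment tray gets the other amber bottle and the capped centrifuge tube. Stand each thing upright on the floor of a compartment of its own (any compartment of its tray), setting it down before letting go rather than dropping it, and tip nothing over. Leave the big beaker, the blue tube rack and the computer mouse where they are.

Things in the scene. Friction and masses are not known exactly. Their poses are not given: they have to be found in the camera images.
- tray_long: long grey plastic tray, loose, three equal compartments in a row along its y; 252 mm long (y), 90 mm wide (x), plus 4 mm rim lip and 22 mm high wire handles 19 mm out from the ends. Outer walls 3 mm thick, top at 28 mm; cross walls 3 mm, top at 22 mm; floor top at 4 mm. Compartments 84 (x) by 80 mm (y) inside, centred at x = 0, y = -83, 0 and +83 mm. Origin: centre of underside, z up.
- tray_short: short grey plastic tray, loose, two equal compartments in a row along its y; 169 mm long (y), 90 mm wide (x), plus 4 mm rim lip and 22 mm high wire handles 19 mm out from the ends. Outer walls 3 mm thick, top at 28 mm; cross walls 3 mm, top at 22 mm; floor top at 4 mm. Compartments 84 (x) by 80 mm (y) inside, centred at x = 0, y = -41.5 and +41.5 mm. Origin: centre of underside, z up.
- bottle_a: amber glass 100 ml laboratory bottle with a blue screw cap, one of two alike, standing upright; body 56 mm in diameter, straight up to 64 mm, then shoulder; cap 52 mm in diameter from 82 to 106 mm (overall height 106 mm), about 0.19 kg. Origin: centre of the underside, z up the axis.
- bottle_b: amber glass 100 ml laboratory bottle with a blue screw cap, one of two alike, standing upright; body 56 mm in diameter, straight up to 64 mm, then shoulder; cap 52 mm in diameter from 82 to 106 mm (overall height 106 mm), about 0.19 kg. Origin: centre of the underside, z up the axis.
- flask: clear glass conical (Erlenmeyer) flask, open at the top, standing upright; base 64 mm in diameter, narrowing from there in a cone to the neck; straight neck 22 to 24 mm in diameter from 68 to 105 mm, rim 27 mm in diameter, overall height 109 mm, about 0.075 kg. Origin: centre of the underside, z up the axis.
- beaker_small: small clear glass beaker, straight-sided, open at the top, standing upright; 42 mm in diameter (rim 45 mm, with a small spout on +x), 60 mm high, about 0.035 kg. Origin: centre of the underside, z up the axis.
- tube: self-standing white plastic 50 ml centrifuge tube with a blue screw cap, upright; foot skirt 34 mm in diameter and 12 mm high, body 29 mm in diameter up to 95 mm, cap 34 mm in diameter from 95 to 117 mm (overall height 117 mm), about 0.045 kg. Origin: centre of the underside, z up the axis.
- beaker_big: big clear glass beaker standing among the stock, not wanted in either kit; 70 mm in diameter, 92 mm high. Origin: centre of the underside.
- rack: blue plastic test-tube rack with a few small capped tubes, to be left alone; 170 mm (x) by 86 mm (y), 56 mm high, tubes to 101 mm. Origin: centre of the underside.
- mouse: black and grey computer mouse, to be left alone; 100 mm (x) by 58 mm (y), 36 mm high. Origin: centre of the underside, on the bench.
Things that resemble listed ones, but are neither listed nor needed, are in the scene too. Leave any turquoise look-alike of the bottle_a alone. What is shaped like the bottle_b but brown is not meant.

How it is judged:
By the outcome, as a careful person would: the job done as asked, in the order asked, and still so for the second after the job is handed in, with the robot touching nothing.
It also fails if it takes over 109 s, if anything falls off the work surface, if the arm or the gripper's body presses on something with over 40 N, if the wrist force passes 120 N, or if a joint passes its speed limit or range.

### The arm

A 7-joint arm with a two-finger parallel gripper is mounted at the origin on the work surface. World frame = base frame: x ahead of the robot, y to its left, z up, the work surface at z = 0. Lengths are in m, angles in rad, forces in N, time in s.
With the tool pointing down it reaches from about 0.425 to 0.925 m from the base axis. Payload 6.8 kg.
Tool frame: the origin (TCP) lies on the centre line of the jaws, within the pads' length; the fingertips stand 19 mm ahead of it and the grasp point (between the pads) is the TCP (bot.tcp_to_tips is the distance from the TCP to the fingertips, in m); x points along the fingers, y is the direction in which the jaws open and shut, and the axes are right-handed (so a half turn about x gives the same grasp; the last joint's range is limited). The gripper opens to 85 mm and grips with 20 to 120 N. Pads are 22 mm wide; open, the fingers measure 114 mm over their backs; the gripper's body (76 mm by 85 mm) begins 54 mm behind the grasp point. The pads swing forward as they close: fully open they stand 13 mm farther back than shut.
Start: joints at [1, 0.477, 0.022, 1.555, -0.011, 1.109, -0.083], TCP at [0.301, -0.604, 0.25] pointing down, gripper open.
Joint ranges: [-2.96, 2.96], [-0.34, 2.1], [-1.41, 1.46], [0.24, 2.44], [-1.37, 4.51], [0.17, 1.92], [-2.96, 2.96]. Speed limits (rad/s): [2.39, 2.39, 3.14, 3.14, 3.14, 3.14, 3.14].

### API

Orientations are given as a unit quaternion [w, x, y, z].
In Python, from station import status, eyes, bot gives the robot as it stands.
- The arm moves only by the tool apply_moves, never from a script. Its arguments are lists of equal length, an entry for each row: "travel": the shift along the tool's x, y, z in cm, a list of three; "turn": the turn, a rotation vector about the tool's x, y, z in rad, a list of three; "grip": the closure, from 0 (fully open) to 1 (shut). In form: {"travel": [[tx, ty, tz], ...], "turn": [[wx, wy, wz], ...], "grip": [grip, ...]}. A call has 1 to 8 rows; each row shifts and turns the pose as measured when the row begins, along the tool's axes as they then stand; what a row does not reach is not made up. A row lasts 1/12 s, in which the tool goes at most 41.7 mm and 7.16 degrees, less where a joint would pass 70% of its speed; a pose out of reach is approached as far as the arm can. A call is refused whole if a number of a shift passes 4.17 or a number of a turn 0.125, either way. A call with a gripper value outside its range is refused whole. The fingers move at their own pace and stop on an object; "newtons" is the grip in N (left out, the last holds). Time passes only in rows, so rows that do not move let the fingers close. It gives the time, the measured TCP pose, the force and the opening at its end, in the units of the state.
- status.get_obs(): the state, without advancing time (a new reading comes with each control period).
- eyes.read_camera(name): name is "side" or "top"; returns the picture (420x560x3 uint8, red, green, blue); there is no depth.
- eyes.calibration(name): a dict with "intrinsics" (3x3 intrinsics, pixels), "xyz" and "attitude" of the camera in the world. Camera axes: x right, y down, z forward; pixel columns grow to the right and rows downward; lengths in m; the calibration is good to about 2 mm. A picture is of the moment at which its call begins. calibration takes no time and is no camera call.
- bot.hand_in(): hands the job in, once; it reports no verdict.
Trained networks look in the newest picture that a camera, given by its name, has taken for a name from the list of things; names that differ only in an ending like _2 or _b are one class to them, and where a whole thing is asked for, a point or a joint stands for the part that bears it (a point fixed in the world has none). Each returns a list of dicts, best first, with "score" (0 to 1); they miss things now and then, are a little off and sometimes report something else, mostly with a low value. They report only what shows in the picture. A call takes as long as a camera call. They do not tell look-alikes from the thing itself.
- eyes.masks_of(thing, camera): "region" (420x560 bool, what is visible of it) and "rect" ([left, top, right, bottom] in pixels, round what is visible of it).
The state is a dict: "t": time; "q": joint angles; "joint_vel": joint speeds; "joint_torque": joint torques, N m; "eef_pos": TCP position; "tool_rot": TCP orientation; "contact_force": force on the tool from outside, world axes, zero at the start; "torque": the same for the moment, N m; "gripper_width": opening from 0.0 (shut) to 1.0 (fully open).
Only numpy, scipy, OpenCV 4.12 (cv2) and the standard library are available. Lean on these libraries where they do the work, as an engineer would, in place of code of your own. Each camera call takes 0.05 s, during which the arm holds its last target. There are 200 camera calls.

## Working session

There is one attempt and no reset: what is moved stays moved. The work goes in short steps, Python scripts to look and compute and a tool call to move; the robot and the scene stay as the last step left them, time stands still between calls to the robot, and variables do not carry over. Pictures are saved under pics/ and viewed, about 12 in all and at most 16, crops included, and the job is handed in when it is done.

Besides the shell and the picture viewer there is one more tool, called after "Request:" in YAML: its name, and indented under it one key for each argument. apply_moves: Moves the arm, as the interface text tells. Its arguments: {"type":"object","properties":{"travel":{"type":"array"},"turn":{"type":"array"},"grip":{"type":"array"},"newtons":{"type":"number"}},"required":["travel","turn","grip"]}

```bash
ls; mkdir -p pics
cat > h.py <<'E'
import numpy as np,cv2
from scipy.spatial.transform import Rotation as R
from station import status,eyes,bot
def cal(c):
    k=eyes.calibration(c); a=np.array(k["attitude"],float)
    M=a if a.shape==(3,3) else R.from_quat(a[[1,2,3,0]]).as_matrix()
    return np.array(k["intrinsics"]),np.array(k["xyz"]),M
def px2w(c,u,v,z):
    K,p,M=cal(c); d=M@np.linalg.solve(K,[u,v,1.]); return p+d*(z-p[2])/d[2]
def w2px(c,P):
    K,p,M=cal(c); q=K@(M.T@(np.array(P,float)-p)); return q[:2]/q[2]
def snap(c,name,crop=None,s=1):
    im=eyes.read_camera(c)[:,:,::-1]
    if crop: l,t,r,b=crop; im=im[t:b,l:r]
    if s!=1: im=cv2.resize(im,None,fx=s,fy=s,interpolation=cv2.INTER_CUBIC)
    cv2.imwrite("pics/"+name,im)
E
python3 - <<'E'
from h import *
print(status.get_obs()); print(eyes.calibration("top"),eyes.calibration("side"))
snap("top","t0.png",s=1.42);snap("side","s0.png",s=1.42)
for n in ["tray_long","tray_short","bottle_a","flask","beaker_small","tube","beaker_big","rack","mouse"]:
  for c in ["top","side"]:
    for d in eyes.masks_of(n,c): print(n,c,round(d["score"],2),np.round(d["rect"]).astype(int).tolist())
E
```

```text
pics
{'t': 0.0, 'q': array([ 0.99991155,  0.47777454,  0.02236377,  1.55645617, -0.0115097 ,
        1.109314  , -0.08305933]), 'joint_vel': array([-0.0002972 ,  0.00018906,  0.0003253 ,  0.00180664,  0.00288145,
       -0.0013266 , -0.00063643]), 'joint_torque': array([-6.42322320e-04, -5.96440315e+01,  1.60756968e+00, -2.81198663e+01,
        1.24169749e-02,  9.28861904e-03,  2.40048348e-05]), 'eef_pos': array([ 0.30107418, -0.60350546,  0.24934131]), 'tool_rot': array([-0.16156081, -0.68806303, -0.16279008,  0.68845244]), 'contact_force': array([-0.3186492 , -0.11655082, -0.39145711]), 'torque': array([0.03976596, 0.01266335, 0.04028542]), 'gripper_width': 0.9999584453168961}
{'intrinsics': array([[515.53662571,   0.        , 282.56904295],
       [  0.        , 515.53662571, 206.65667246],
       [  0.        ,   0.        ,   1.        ]]), 'xyz': array([ 0.38016862, -0.14849815,  1.1553845 ]), 'attitude': array([ 0.05158666, -0.69875147,  0.71205401, -0.04543441])} {'intrinsics': array([[457.60833731,   0.        , 279.32376959],
       [  0.        , 457.60833731, 206.18532945
[... 712 characters left out ...]
.9 [290, 127, 319, 175]
bottle_a side 0.89 [283, 218, 312, 273]
bottle_a side 0.84 [280, 88, 301, 132]
bottle_a side 0.81 [369, 219, 404, 272]
bottle_a side 0.64 [241, 108, 263, 155]
flask top 0.69 [234, 180, 262, 206]
flask side 0.85 [237, 190, 267, 240]
beaker_small top 0.65 [283, 181, 310, 201]
tube top 0.72 [292, 232, 308, 252]
tube side 0.58 [320, 178, 340, 230]
tube side 0.51 [286, 219, 312, 273]
tube side 0.36 [237, 189, 269, 238]
beaker_big top 0.85 [339, 221, 378, 255]
beaker_big side 0.7 [339, 148, 373, 195]
rack top 0.76 [417, 191, 477, 275]
rack side 0.72 [349, 97, 429, 166]
mouse top 0.92 [213, 84, 253, 129]
mouse top 0.67 [70, 150, 164, 202]
mouse side 0.82 [152, 178, 195, 204]
```

View pics/t0.png

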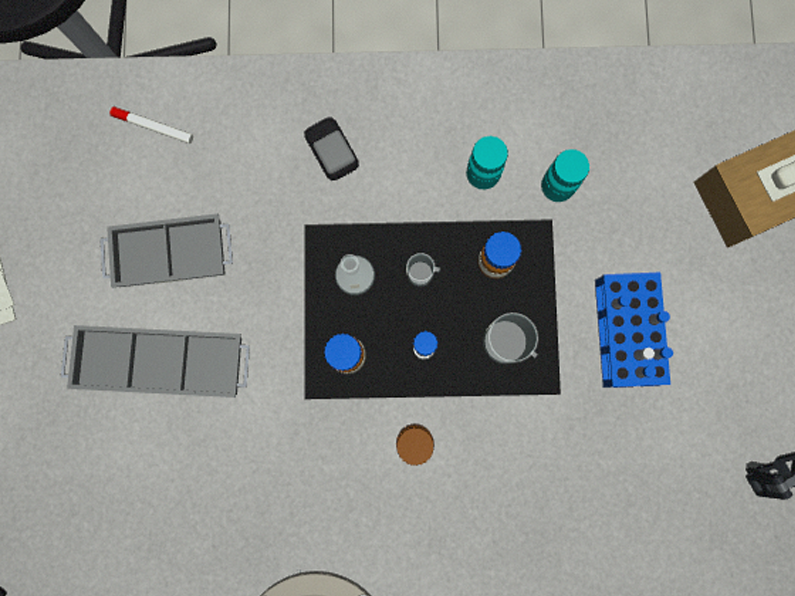

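View pics/s0.png

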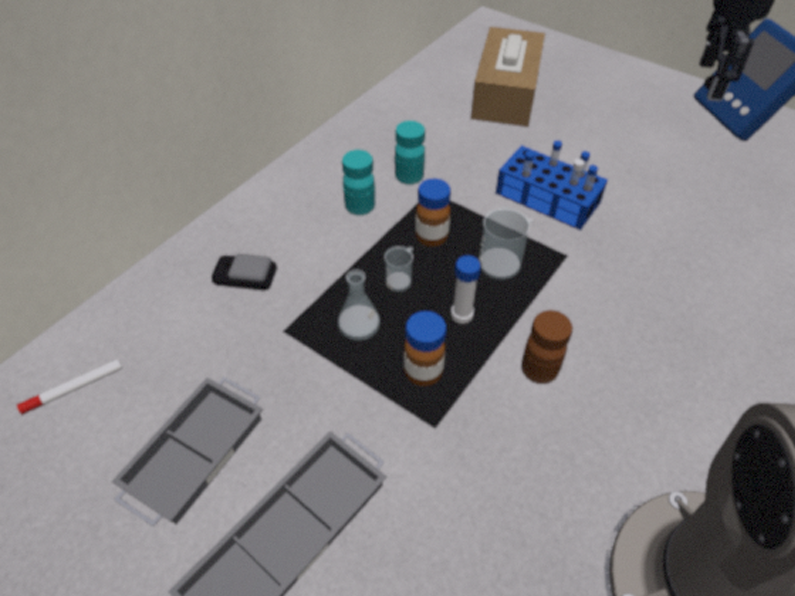

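The top view, at 1.42x, shows these things:
- Blue-capped amber bottles at (503,250) and (344,352).
- Tube at (425,345).
- Flask at (352,272).
- Small beaker at (420,268), next to the big beaker at (511,338).
- Bottle look-alikes: turquoise at (488,160) and (566,175), brown at (415,444).
- Long tray at (155,360) and short tray at (168,250).

I'll take a close crop to check these and measure.

Run:
```python
from h import *
im=eyes.read_camera("top")
cv2.imwrite("pics/c1.png",cv2.resize(im[150:290,205:400,::-1],None,fx=4,fy=4,interpolation=cv2.INTER_CUBIC))
cv2.imwrite("pics/c2.png",cv2.resize(im[140:290,35:180,::-1],None,fx=4,fy=4,interpolation=cv2.INTER_CUBIC))
hsv=cv2.cvtColor(im,cv2.COLOR_RGB2HSV)
b=cv2.inRange(hsv,(100,150,80),(125,255,255))
n,l,s,c=cv2.connectedComponentsWithStats(b)
for i in range(1,n):
  if s[i,4]>80 and c[i,0]<400:
    z=.117 if s[i,4]<400 else .106
    print(s[i],c[i],px2w("top",*c[i],z).round(4))
for n in ["tray_long","tray_short","flask","beaker_small","beaker_big"]:
  d=eyes.masks_of(n,"top")
  if not d: continue
  m=d[0]["region"].astype(np.uint8)
  r=cv2.minAreaRect(cv2.findNonZero(m)); pts=cv2.boxPoints(r)
  print(n,r,[px2w("top",*p,.028).round(3)[:2].tolist() for p in pts])
```

```text
[341 163  26  26 513] [353.89278752 175.29239766] [ 0.5879 -0.2894  0.106 ]
[291 233  18  18 227] [299.31277533 241.31277533] [ 0.4526 -0.1732  0.117 ]
[228 235  27  26 520] [240.88846154 247.40769231] [ 0.4432 -0.0544  0.106 ]
tray_long ((108.94931030273438, 253.9801483154297), (131.30723571777344, 45.00880432128906), 2.9609360694885254) [[0.4, 0.386], [0.499, 0.386], [0.478, 0.096], [0.38, 0.1]]
tray_short ((116.50408935546875, 176.13104248046875), (44.43280792236328, 90.92679595947266), 82.50414276123047) [[0.651, 0.338], [0.674, 0.136], [0.574, 0.122], [0.551, 0.322]]
flask ((249.5, 193.0), (28.0, 27.0), 90.0) [[0.6, -0.038], [0.599, -0.098], [0.536, -0.097], [0.537, -0.037]]
beaker_small ((296.0000305175781, 189.5), (21.920310974121094, 21.920310974121094), 45.0) [[0.575, -0.136], [0.609, -0.171], [0.573, -0.205], [0.539, -0.17]]
beaker_big ((358.5500183105469, 238.15000915527344), (34.152591705322266, 38.8960075378418), 71.56504821777344) [[0.486, -0.254], [0.512, -0.335], [0.44, -0.356], [0.415, -0.275]]
```

View pics/c1.png

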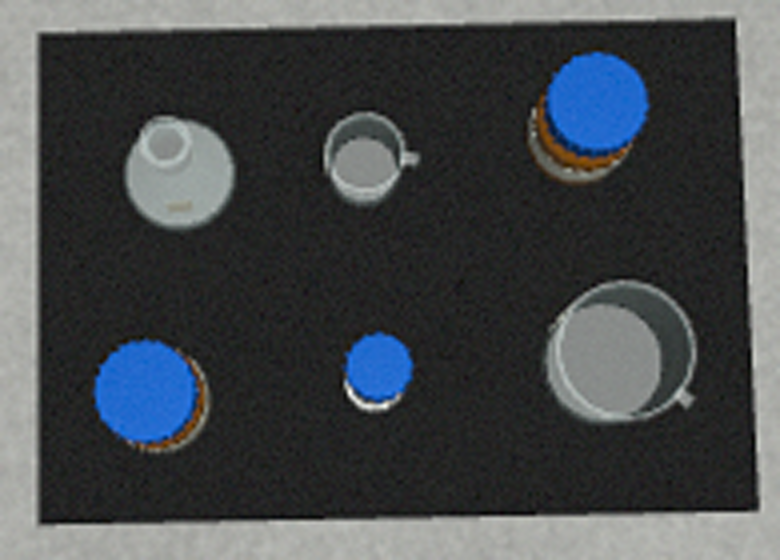

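View pics/c2.png

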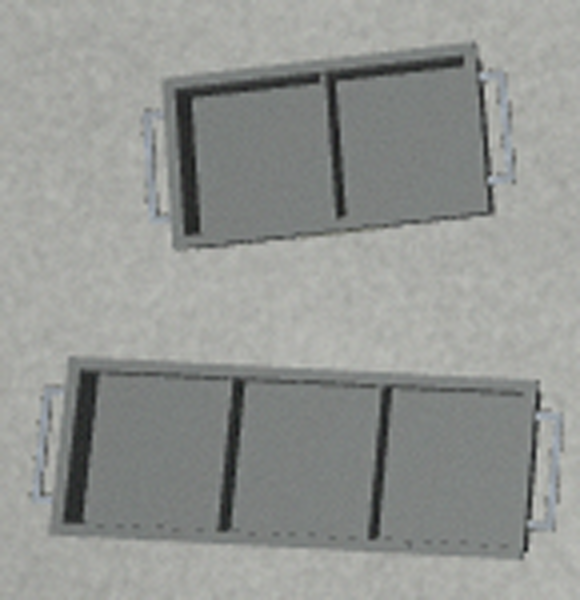

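Crop 1 shows both chosen bottles, at (595,105) and (150,390), with amber glass, a cream label and a blue cap. The flask rim is at (164,143), the small beaker rim at (365,153) and its spout points right. Crop 2 shows two empty, slightly yawed trays.

```bash
cat >> h.py <<'E'
def go(P,yaw_to=None):
    o=status.get_obs(); q=o["tool_rot"]; M=R.from_quat(q[[1,2,3,0]]).as_matrix()
    T=np.array([[0,1,0],[0,0,-1],[-1,0,0]],float)  # cols: tool x,y,z in world: x=-Z,y=+X,z=-Y
    if yaw_to==-1: T=T@np.diag([1,-1,-1])
    rv=R.from_matrix(M.T@T).as_rotvec(); d=np.array(P)-o["eef_pos"]
    print("t",o["t"].__round__(2),"pos",o["eef_pos"].round(4),"q",o["q"].round(2),"w",round(o["gripper_width"],3),"F",o["contact_force"].round(1))
    print("tool travel cm",(M.T@d*100).round(2),"(after turn:",(T.T@d*100).round(2),") turn",rv.round(3))
E
python3 - <<'E'
from h import *
for n,L,C in [("short",(.169+.008)/2,[(163,78),(475,43),(494,213),(177,249)]),("long",(.252+.008)/2,[(69,357),(539,380),(523,557),(51,533)])]:
  W=np.array([px2w("top",x/4+35,y/4+140,.028)[:2] for x,y in C]); c=W.mean(0)
  e=(W[0]-W[1])+(W[3]-W[2]); e/=np.linalg.norm(e)
  print(n,"c",c.round(4),"y-axis",e.round(3),"len",[np.linalg.norm(W[i]-W[i-1]).round(3) for i in range(4)])
  for s in ([-.0415,.0415] if n=="short" else [-.083,0,.083]): print(s,(c+s*e).round(4))
print("flask",px2w("top",246,185.75,.109).round(4),px2w("top",180/4+205,175/4+150,.005).round(4))
print("beaker",px2w("top",296.25,188.25,.06).round(4),px2w("top",365/4+205,165/4+150,.002).round(4))
print(bot.tcp_to_tips); go([.57,-.08,.25]);go([.57,-.08,.25],-1)
# triangulation check with side caps
for nm,P in [("b1",[.5879,-.2894,.094]),("tube",[.4526,-.1732,.106]),("b2",[.4432,-.0544,.094])]: print(nm,(w2px("side",P)*1.42).round())
E
```

```text
short c [0.6117 0.2288] y-axis [-0.094  0.996] len [np.float64(0.098), np.float64(0.176), np.float64(0.098), np.float64(0.177)]
-0.0415 [0.6156 0.1874]
0.0415 [0.6078 0.2701]
long c [0.4388 0.2419] y-axis [0.068 0.998] len [np.float64(0.096), np.float64(0.26), np.float64(0.096), np.float64(0.258)]
-0.083 [0.4332 0.1591]
0 [0.4388 0.2419]
0.083 [0.4445 0.3247]
flask [ 0.5698 -0.0661  0.109 ] [ 0.5701 -0.0668  0.005 ]
beaker [ 0.5711 -0.1705  0.06  ] [ 0.5743 -0.1716  0.002 ]
0.019
t 1.3 pos [ 0.3014 -0.604   0.2503] q [ 1.    0.48  0.02  1.56 -0.01  1.11 -0.08] w 0.997 F [-0.3  0.4  0.2]
tool travel cm [ 3.000e-02 -3.490e+01 -4.743e+01] (after turn: [ 3.000e-02  2.686e+01 -5.240e+01] ) turn [-1.108  0.    -0.   ]
t 1.3 pos [ 0.3014 -0.604   0.2503] q [ 1.    0.48  0.02  1.56 -0.01  1.11 -0.08] w 0.997 F [-0.3  0.4  0.2]
tool travel cm [ 3.000e-02 -3.490e+01 -4.743e+01] (after turn: [ 3.000e-02 -2.686e+01  5.240e+01] ) turn [ 2.034 -0.    -0.   ]
b1 [433. 193.]
tube [466. 268.]
b2 [424. 330.]
```

Top and side agree to within about 5 px. In the order listed, I start with the flask.

Request:
apply_moves:
  travel:
    - [0,-2.2,-3.1]
    - [0,-1.9,-3.3]
    - [0,-1.5,-3.5]
    - [0,-1.0,-3.6]
    - [0,-0.6,-3.7]
    - [0,-0.1,-3.8]
    - [0,0.3,-3.8]
    - [0,0.8,-3.7]
  turn:
    - [-0.12,0,0]
    - [-0.12,0,0]
    - [-0.12,0,0]
    - [-0.12,0,0]
    - [-0.12,0,0]
    - [-0.12,0,0]
    - [-0.12,0,0]
    - [-0.12,0,0]
  grip: [0,0,0,0,0,0,0,0]
  newtons: 30

```text
t: 1.97
eef_pos: [0.4345, -0.3331, 0.2488]
tool_rot: [-0.469, -0.528, -0.465, 0.534]
contact_force: [1.1, -0.7, -0.2]
gripper_width: 1.0
```

```bash
python3 -c "
from h import *
go([.57,-.0665,.25])"
```

```text
t 1.97 pos [ 0.4345 -0.3331  0.2488] q [ 0.77  0.28 -0.28  1.85  0.1   1.02  0.32] w 1.0 F [ 1.1 -0.7 -0.2]
tool travel cm [ -0.4   10.05 -28.16] (after turn: [ -0.12  13.55 -26.66] ) turn [-0.127  0.009  0.002]
```

Request:
apply_moves:
  travel:
    - [0,1.6,-3.6]
    - [0,1.7,-3.6]
    - [0,1.8,-3.6]
    - [0,1.8,-3.6]
    - [0,1.8,-3.6]
    - [0,1.8,-3.6]
    - [0,1.8,-3.6]
    - [0,1.2,-2.0]
  turn:
    - [-0.1,0.01,0]
    - [-0.03,0,0]
    - [0,0,0]
    - [0,0,0]
    - [0,0,0]
    - [0,0,0]
    - [0,0,0]
    - [0,0,0]
  grip: [0,0,0,0,0,0,0,0]

```text
t: 2.63
eef_pos: [0.5764, -0.0468, 0.2512]
tool_rot: [0.505, 0.496, 0.504, -0.495]
contact_force: [1.2, 0.2, 1.1]
gripper_width: 1.003
```

```bash
python3 -c "
from h import *
go([.57,-.0665,.25])"
```

```text
t 2.63 pos [ 0.5764 -0.0468  0.2512] q [ 0.33  0.35 -0.45  1.77  0.17  1.05 -0.16] w 1.003 F [1.2 0.2 1.1]
tool travel cm [ 0.12 -0.68  1.96] (after turn: [ 0.12 -0.64  1.97] ) turn [ 0.018 -0.    -0.003]
```

Request:
apply_moves:
  travel:
    - [0,-0.6,1.9]
    - [0,0,0]
    - [3.5,0,0]
    - [3.5,0,0]
    - [3.0,0,0]
    - [0,0,0]
  turn:
    - [0.018,0,0]
    - [0,0,0]
    - [0,0,0]
    - [0,0,0]
    - [0,0,0]
    - [0,0,0]
  grip: [0,0,0,0,0,0]

```text
t: 3.13
eef_pos: [0.5773, -0.058, 0.1521]
tool_rot: [0.506, 0.502, 0.5, -0.493]
contact_force: [-1.7, 0.1, -0.3]
gripper_width: 1.001
```

```bash
python3 -c "
from h import *
go([.57,-.0665,.088])
snap('side','s1.png',(200,100,440,280),3.3)"
```

```text
t 3.13 pos [ 0.5773 -0.058   0.1521] q [ 0.32  0.46 -0.41  1.86  0.24  0.85 -0.2 ] w 1.001 F [-1.7  0.1 -0.3]
tool travel cm [ 6.4  -0.83  0.86] (after turn: [ 6.41 -0.73  0.85] ) turn [ 0.011 -0.003 -0.015]
```

View pics/s1.png

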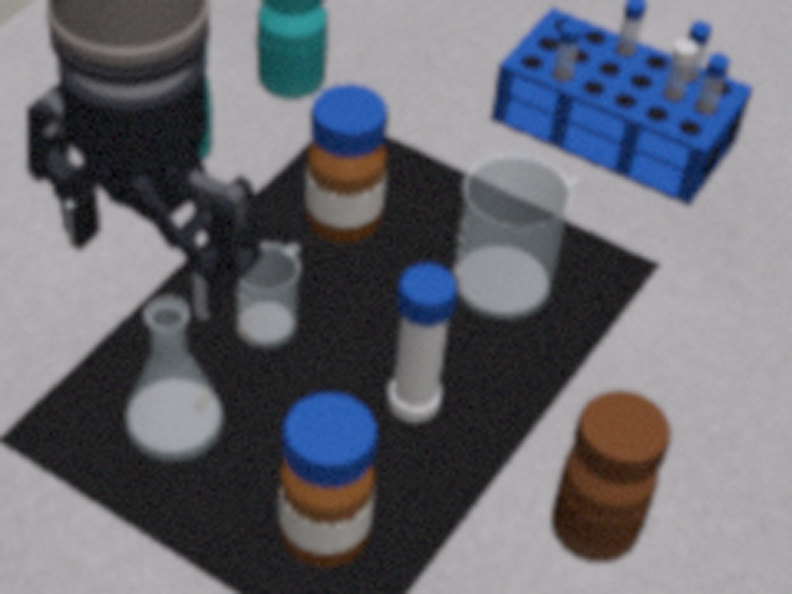

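The arm is above the flask, with the jaws either side of the neck at crop (165,315). I'll trim laterally and then descend.

Request:
apply_moves:
  travel:
    - [0,-0.75,0.85]
    - [0,0,0]
    - [0,0,0]
  turn:
    - [0.01,0,-0.015]
    - [0,0,0]
    - [0,0,0]
  grip: [0,0,0]

```text
t: 3.43
eef_pos: [0.5726, -0.0684, 0.1591]
tool_rot: [0.501, 0.502, 0.499, -0.498]
contact_force: [-0.0, -0.3, 1.2]
gripper_width: 1.002
```

```bash
python3 -c "
from h import *
go([.57,-.0665,.09])"
```

```text
t 3.43 pos [ 0.5726 -0.0684  0.1591] q [ 0.33  0.45 -0.41  1.86  0.23  0.87 -0.19] w 1.002 F [-0.  -0.3  1.2]
tool travel cm [ 6.91 -0.31 -0.17] (after turn: [ 6.91 -0.26 -0.19] ) turn [-0.001 -0.002 -0.006]
```

Request:
apply_moves:
  travel:
    - [2.0,-0.3,-0.2]
    - [2.0,0,0]
    - [1.7,0,0]
    - [0.9,0,0]
    - [0,0,0]
    - [0,0,0]
  turn:
    - [0,0,-0.005]
    - [0,0,0]
    - [0,0,0]
    - [0,0,0]
    - [0,0,0]
    - [0,0,0]
  grip: [0,0,0,0.3,0.3,0.3]

```text
t: 3.93
eef_pos: [0.5775, -0.0691, 0.1023]
tool_rot: [0.504, 0.506, 0.493, -0.497]
contact_force: [-0.2, -0.0, 0.0]
gripper_width: 0.698
```

```bash
python3 -c "
from h import *
go([.57,-.0665,.09])"
```

```text
t 3.93 pos [ 0.5775 -0.0691  0.1023] q [ 0.31  0.53 -0.38  1.9   0.28  0.75 -0.24] w 0.698 F [-0.2 -0.   0. ]
tool travel cm [ 1.21 -0.78 -0.26] (after turn: [ 1.23 -0.75 -0.26] ) turn [-0.006  0.001 -0.02 ]
```

Request:
apply_moves:
  travel:
    - [1.2,-0.8,-0.3]
    - [0,0,0]
    - [0,0,0]
  turn:
    - [-0.006,0,-0.02]
    - [0,0,0]
    - [0,0,0]
  grip: [0.3,0.3,0.3]

```text
t: 4.18
eef_pos: [0.5711, -0.0661, 0.0923]
tool_rot: [0.501, 0.5, 0.499, -0.499]
contact_force: [0.4, -0.3, -0.1]
gripper_width: 0.701
```

```bash
python3 -c "
from h import *
go([.57,-.0665,.09])"
```

```text
t 4.18 pos [ 0.5711 -0.0661  0.0923] q [ 0.3   0.54 -0.38  1.91  0.29  0.75 -0.24] w 0.701 F [ 0.4 -0.3 -0.1]
tool travel cm [ 0.23 -0.11  0.04] (after turn: [ 0.23 -0.11  0.04] ) turn [ 0.     0.002 -0.003]
```

Request:
apply_moves:
  travel:
    - [0.2,-0.1,0]
    - [0,0,0]
    - [0,0,0]
    - [0,0,0]
    - [0,0,0]
    - [0,0,0]
    - [0,0,0]
    - [0,0,0]
  turn:
    - [0,0,0]
    - [0,0,0]
    - [0,0,0]
    - [0,0,0]
    - [0,0,0]
    - [0,0,0]
    - [0,0,0]
    - [0,0,0]
  grip: [0.4,0.55,0.62,0.68,0.74,0.8,0.9,0.9]
  newtons: 25

```text
t: 4.85
eef_pos: [0.5705, -0.066, 0.0913]
tool_rot: [0.502, 0.501, 0.498, -0.499]
contact_force: [-0.1, -0.0, -0.6]
gripper_width: 0.295
```

```bash
python3 -c "
from h import *
go([.57,-.0665,.09])
snap('side','s2.png',(210,130,340,250),3)"
```

```text
t 4.85 pos [ 0.5705 -0.066   0.0913] q [ 0.3   0.54 -0.38  1.91  0.29  0.74 -0.24] w 0.295 F [-0.1 -0.  -0.6]
tool travel cm [ 0.13 -0.05  0.05] (after turn: [ 0.13 -0.05  0.05] ) turn [ 0.     0.002 -0.005]
```

View pics/s2.png

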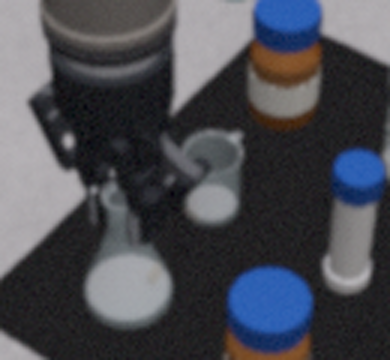

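The flask is gripped: the opening reads 25 mm and it stands upright. I'll lift and carry it to the +y compartment of the long tray.

Request:
apply_moves:
  travel:
    - [-2.0,0,0]
    - [-3.0,0,0]
    - [-3.0,-0.6,-1.5]
    - [-1.0,-1.1,-3.3]
    - [0,-1.2,-3.6]
    - [0,-1.2,-3.6]
    - [0,-1.2,-3.6]
    - [0,-1.2,-3.6]
  turn:
    - [0,0,0]
    - [0,0,0]
    - [0,0,0]
    - [0,0,0]
    - [0,0,0]
    - [0,0,0]
    - [0,0,0]
    - [0,0,0]
  grip: [0.9,0.9,0.9,0.9,0.9,0.9,0.9,0.9]

```text
t: 5.57
eef_pos: [0.507, 0.1217, 0.1842]
tool_rot: [0.498, 0.506, 0.492, -0.505]
contact_force: [0.6, 0.1, -0.8]
gripper_width: 0.298
```

```bash
python3 -c "
from h import *
go([.4445,.3247,.18])"
```

```text
t 5.57 pos [0.507  0.1217 0.1842] q [ 0.05  0.34 -0.49  1.96  0.22  0.88 -0.58] w 0.298 F [ 0.6  0.1 -0.8]
tool travel cm [  0.28  -6.68 -20.16] (after turn: [  0.42  -6.25 -20.3 ] ) turn [-0.021  0.005 -0.006]
```

Request:
apply_moves:
  travel:
    - [0,-1.2,-3.6]
    - [0,-1.2,-3.6]
    - [0,-1.2,-3.6]
    - [0,-1.2,-3.6]
    - [0,-0.9,-2.6]
    - [0,-0.4,-1.2]
    - [0,0,0]
    - [0,0,0]
  turn:
    - [-0.02,0,0]
    - [0,0,0]
    - [0,0,0]
    - [0,0,0]
    - [0,0,0]
    - [0,0,0]
    - [0,0,0]
    - [0,0,0]
  grip: [0.9,0.9,0.9,0.9,0.9,0.9,0.9,0.9]

```text
t: 6.23
eef_pos: [0.4372, 0.3226, 0.1847]
tool_rot: [0.505, 0.499, 0.502, -0.494]
contact_force: [0.0, -0.1, -0.7]
gripper_width: 0.296
```

```bash
python3 -c "
from h import *
go([.4445,.3247,.11])"
```

```text
t 6.23 pos [0.4372 0.3226 0.1847] q [-0.3   0.39 -0.56  1.91  0.27  0.91 -0.98] w 0.296 F [ 0.  -0.1 -0.7]
tool travel cm [ 7.48  0.67 -0.19] (after turn: [ 7.47  0.73 -0.21] ) turn [ 0.014 -0.001 -0.008]
```

Request:
apply_moves:
  travel:
    - [0,0.7,-0.2]
    - [2.0,-0.1,0]
    - [2.0,-0.1,0]
    - [0.6,-0.1,0]
    - [0,0,0]
    - [0,0,0]
  turn:
    - [0.014,0,-0.01]
    - [0,0,0]
    - [0,0,0]
    - [0,0,0]
    - [0,0,0]
    - [0,0,0]
  grip: [0.9,0.9,0.9,0.9,0.9,0.9]

```text
t: 6.73
eef_pos: [0.4489, 0.3172, 0.138]
tool_rot: [-0.496, -0.503, -0.496, 0.505]
contact_force: [-0.1, -0.2, -0.2]
gripper_width: 0.296
```

```bash
python3 -c "
from h import *
go([.4445,.3247,.097])"
```

```text
t 6.73 pos [0.4489 0.3172 0.138 ] q [-0.31  0.46 -0.53  1.93  0.31  0.83 -1.02] w 0.296 F [-0.1 -0.2 -0.2]
tool travel cm [ 4.1  -0.45 -0.75] (after turn: [ 4.1  -0.44 -0.75] ) turn [-0.016  0.002  0.   ]
```

Request:
apply_moves:
  travel:
    - [0,-0.45,-0.75]
    - [1.5,0,-0.1]
    - [1.2,0,-0.1]
    - [0.4,0,-0.1]
    - [0,0,0]
    - [0,0,0]
  turn:
    - [-0.015,0,0]
    - [0,0,0]
    - [0,0,0]
    - [0,0,0]
    - [0,0,0]
    - [0,0,0]
  grip: [0.9,0.9,0.9,0.9,0.9,0.9]

```text
t: 7.23
eef_pos: [0.4474, 0.3296, 0.1099]
tool_rot: [0.5, 0.502, 0.499, -0.499]
contact_force: [-0.5, -0.3, -1.2]
gripper_width: 0.297
```

```bash
python3 -c "
from h import *
go([.4445,.3247,.0955])"
```

```text
t 7.23 pos [0.4474 0.3296 0.1099] q [-0.35  0.51 -0.51  1.94  0.35  0.78 -1.06] w 0.297 F [-0.5 -0.3 -1.2]
tool travel cm [ 1.43 -0.29  0.5 ] (after turn: [ 1.44 -0.29  0.49] ) turn [-0.002 -0.001 -0.005]
```

Request:
apply_moves:
  travel:
    - [0.3,-0.3,0.5]
    - [0.5,0,0]
    - [0.4,0,0]
    - [0.3,0,0]
    - [0,0,0]
  turn:
    - [0,0,-0.005]
    - [0,0,0]
    - [0,0,0]
    - [0,0,0]
    - [0,0,0]
  grip: [0.9,0.9,0.9,0.9,0.9]

```text
t: 7.65
eef_pos: [0.4447, 0.3249, 0.0953]
tool_rot: [0.499, 0.502, 0.5, -0.499]
contact_force: [0.2, -0.1, -1.1]
gripper_width: 0.295
```

```bash
python3 -c "
from h import *
go([.4445,.3247,.0953])"
```

```text
t 7.65 pos [0.4447 0.3249 0.0953] q [-0.35  0.52 -0.5   1.95  0.36  0.75 -1.06] w 0.295 F [ 0.2 -0.1 -1.1]
tool travel cm [-0.   -0.02  0.02] (after turn: [-0.   -0.02  0.02] ) turn [-0.002 -0.003 -0.001]
```

Request:
apply_moves:
  travel:
    - [0.15,0,0]
    - [0.1,0,0]
    - [0,0,0]
  turn:
    - [0,0,0]
    - [0,0,0]
    - [0,0,0]
  grip: [0.9,0.9,0.9]

```text
t: 7.9
eef_pos: [0.4456, 0.3265, 0.096]
tool_rot: [0.5, 0.503, 0.499, -0.498]
contact_force: [-0.1, -0.3, -0.9]
gripper_width: 0.295
```

Request:
apply_moves:
  travel:
    - [0.3,-0.1,0.1]
    - [0.2,0,0]
    - [0.2,0,0]
  turn:
    - [0,0,0]
    - [0,0,0]
    - [0,0,0]
  grip: [0.9,0.9,0.9]

```text
t: 8.15
eef_pos: [0.4472, 0.3303, 0.0953]
tool_rot: [0.5, 0.506, 0.499, -0.494]
contact_force: [-2.0, -3.6, 12.6]
gripper_width: 0.295
```

The force reads 12.6 N upward, so the flask is on the floor. I'll release it gradually.

Request:
apply_moves:
  travel:
    - [-0.1,0,0]
    - [0,0,0]
    - [0,0,0]
    - [0,0,0]
    - [0,0,0]
    - [0,0,0]
    - [-1.5,0,0]
    - [-3.5,0,0]
  turn:
    - [0,0,0]
    - [0,0,0]
    - [0,0,0]
    - [0,0,0]
    - [0,0,0]
    - [0,0,0]
    - [0,0,0]
    - [0,0,0]
  grip: [0.72,0.68,0.64,0.55,0.45,0.35,0.3,0.2]

```text
t: 8.82
eef_pos: [0.4435, 0.3266, 0.1406]
tool_rot: [0.499, 0.502, 0.5, -0.498]
contact_force: [1.4, 0.3, -0.2]
gripper_width: 0.794
```

```bash
python3 -c "
from h import *
go([.5725,-.171,.22])"
```

```text
t 8.82 pos [0.4435 0.3266 0.1406] q [-0.32  0.46 -0.54  1.93  0.31  0.83 -1.02] w 0.794 F [ 1.4  0.3 -0.2]
tool travel cm [-8.11 12.97 49.71] (after turn: [-7.94 12.9  49.76] ) turn [-0.001 -0.004 -0.003]
```

Request:
apply_moves:
  travel:
    - [-3.5,0,0]
    - [-2.5,0.8,3.0]
    - [0,1.0,3.8]
    - [0,1.0,3.8]
    - [0,1.0,3.8]
    - [0,1.0,3.8]
    - [0,1.0,3.8]
    - [0,1.0,3.8]
  turn:
    - [0,0,0]
    - [0,0,0]
    - [0,0,0]
    - [0,0,0]
    - [0,0,0]
    - [0,0,0]
    - [0,0,0]
    - [0,0,0]
  grip: [0,0,0,0,0,0,0,0]

```text
t: 9.48
eef_pos: [0.5142, 0.0728, 0.2077]
tool_rot: [0.504, 0.502, 0.506, -0.488]
contact_force: [1.1, 0.6, -0.3]
gripper_width: 0.999
```

```bash
python3 -c "
from h import *
go([.5725,-.171,.20])
snap('top','t1.png',(35,140,180,290),3)"
```

```text
t 9.48 pos [0.5142 0.0728 0.2077] q [ 0.16  0.31 -0.5   1.95  0.17  0.91 -0.39] w 0.999 F [ 1.1  0.6 -0.3]
tool travel cm [ 0.43  5.33 24.5 ] (after turn: [ 0.77  5.83 24.38] ) turn [ 0.02  -0.016 -0.012]
```

View pics/t1.png

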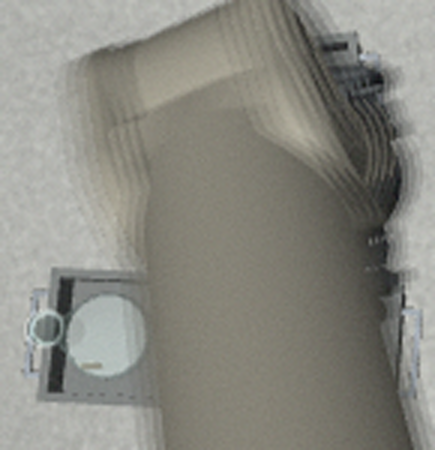

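The flask stands upright in the +y compartment, base at (106,333); the rim offset is what perspective predicts. Next, the small beaker.

Request:
apply_moves:
  travel:
    - [0,0.9,3.9]
    - [0,0.9,3.9]
    - [0,0.9,3.9]
    - [0,0.9,3.9]
    - [0,0.8,3.5]
    - [0,0.6,2.5]
    - [0,0,1]
    - [0,0,0]
  turn:
    - [0.02,-0.015,-0.01]
    - [0,0,0]
    - [0,0,0]
    - [0,0,0]
    - [0,0,0]
    - [0,0,0]
    - [0,0,0]
    - [0,0,0]
  grip: [0,0,0,0,0,0,0,0]

```text
t: 10.2
eef_pos: [0.5621, -0.1683, 0.2053]
tool_rot: [-0.496, -0.503, -0.494, 0.507]
contact_force: [-0.2, 0.1, 0.8]
gripper_width: 1.001
```

```bash
python3 -c "
from h import *
go([.5725,-.171,.11])"
```

```text
t 10.2 pos [ 0.5621 -0.1683  0.2053] q [ 0.47  0.41 -0.37  1.8   0.18  0.97  0.01] w 1.001 F [-0.2  0.1  0.8]
tool travel cm [9.53 1.05 0.19] (after turn: [9.53 1.04 0.27] ) turn [-0.02   0.005  0.001]
```

Request:
apply_moves:
  travel:
    - [1.5,0.9,0.2]
    - [3.0,-0.2,0]
    - [3.0,-0.2,0]
    - [1.5,-0.1,0]
    - [0,0,0]
    - [0,0,0]
  turn:
    - [-0.02,0,0]
    - [0,0,-0.01]
    - [0,0,-0.01]
    - [0,0,0]
    - [0,0,0]
    - [0,0,0]
  grip: [0,0,0,0,0,0]

```text
t: 10.7
eef_pos: [0.5664, -0.161, 0.1132]
tool_rot: [0.497, 0.493, 0.507, -0.503]
contact_force: [0.9, 0.1, 1.1]
gripper_width: 0.998
```

```bash
python3 -c "
from h import *
go([.5725,-.171,.044])"
```

```text
t 10.7 pos [ 0.5664 -0.161   0.1132] q [ 0.43  0.53 -0.35  1.85  0.24  0.82 -0.03] w 0.998 F [0.9 0.1 1.1]
tool travel cm [6.91 0.74 1.  ] (after turn: [6.92 0.61 1.  ] ) turn [0.007 0.001 0.02 ]
```

Request:
apply_moves:
  travel:
    - [0,0.7,1.0]
    - [1.5,0,0.1]
    - [1.5,0,0.1]
    - [1.0,0,0.1]
    - [0,0,0]
    - [0,0,0]
  turn:
    - [0,0,0.02]
    - [0,0,0]
    - [0,0,0]
    - [0,0,0]
    - [0,0,0]
    - [0,0,0]
  grip: [0,0,0,0,0,0]

```text
t: 11.2
eef_pos: [0.5811, -0.1731, 0.0797]
tool_rot: [0.508, 0.501, 0.498, -0.493]
contact_force: [0.2, 0.4, -0.0]
gripper_width: 1.001
```

```bash
python3 -c "
from h import *
go([.5725,-.171,.044])"
```

```text
t 11.2 pos [ 0.5811 -0.1731  0.0797] q [ 0.44  0.59 -0.33  1.85  0.27  0.73 -0.03] w 1.001 F [ 0.2  0.4 -0. ]
tool travel cm [ 3.55 -0.92 -0.23] (after turn: [ 3.57 -0.86 -0.21] ) turn [ 0.012  0.003 -0.018]
```

Request:
apply_moves:
  travel:
    - [0,-0.8,-0.2]
    - [0,0,0]
    - [1.0,0,0]
    - [1.0,0,0]
    - [0.6,0,0]
    - [0,0,0]
    - [0,0,0]
  turn:
    - [0.01,0,-0.016]
    - [0,0,0]
    - [0,0,0]
    - [0,0,0]
    - [0,0,0]
    - [0,0,0]
    - [0,0,0]
  grip: [0,0,0,0,0,0,0]

```text
t: 11.78
eef_pos: [0.5743, -0.1714, 0.0542]
tool_rot: [0.503, 0.5, 0.498, -0.499]
contact_force: [0.2, -0.7, -0.2]
gripper_width: 1.003
```

```bash
python3 -c "
from h import *
go([.5725,-.171,.044])"
```

```text
t 11.78 pos [ 0.5743 -0.1714  0.0542] q [ 0.42  0.62 -0.31  1.87  0.29  0.7  -0.06] w 1.003 F [ 0.2 -0.7 -0.2]
tool travel cm [ 1.02 -0.19 -0.05] (after turn: [ 1.02 -0.18 -0.04] ) turn [ 0.001  0.004 -0.005]
```

Request:
apply_moves:
  travel:
    - [0.8,-0.2,0]
    - [0.1,0,0]
    - [0,0,0]
    - [0,0,0]
    - [0,0,0]
    - [0,0,0]
    - [0,0,0]
    - [0,0,0]
  turn:
    - [0,0,-0.005]
    - [0,0,0]
    - [0,0,0]
    - [0,0,0]
    - [0,0,0]
    - [0,0,0]
    - [0,0,0]
    - [0,0,0]
  grip: [0,0.2,0.3,0.38,0.43,0.48,0.56,0.7]
  newtons: 22

```text
t: 12.45
eef_pos: [0.5722, -0.1714, 0.0442]
tool_rot: [0.501, 0.499, 0.499, -0.501]
contact_force: [-0.0, -0.5, -0.8]
gripper_width: 0.516
```

```bash
python3 -c "
from h import *
go([.5725,-.171,.044])
snap('side','s3.png',(230,110,370,230),4)"
```

```text
t 12.45 pos [ 0.5722 -0.1714  0.0442] q [ 0.42  0.63 -0.31  1.87  0.29  0.68 -0.06] w 0.516 F [-0.  -0.5 -0.8]
tool travel cm [ 0.02  0.03 -0.04] (after turn: [ 0.02  0.03 -0.04] ) turn [0.001 0.004 0.001]
```

View pics/s3.png

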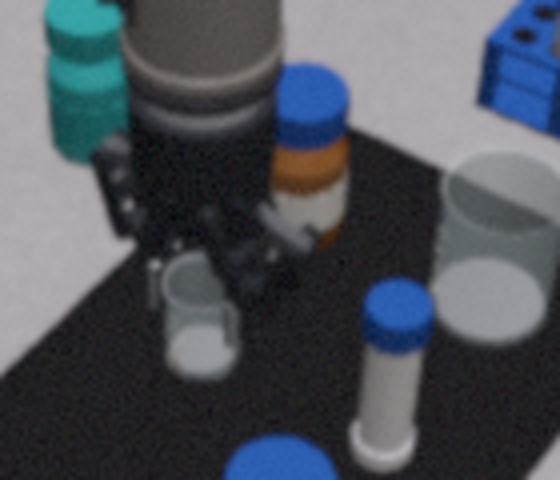

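The beaker is gripped at 44 mm. I'll carry it to the middle compartment.

Request:
apply_moves:
  travel:
    - [-2.5,0,0]
    - [-3.5,0,0]
    - [-3.5,-0.6,-1.5]
    - [-2.0,-1.1,-3.3]
    - [0,-1.2,-3.7]
    - [0,-1.2,-3.7]
    - [0,-1.2,-3.7]
    - [0,-1.2,-3.7]
  turn:
    - [0,0,0]
    - [0,0,0]
    - [0,0,0]
    - [0,0,0]
    - [0,0,0]
    - [0,0,0]
    - [0,0,0]
    - [0,0,0]
  grip: [0.7,0.7,0.7,0.7,0.7,0.7,0.7,0.7]

```text
t: 13.17
eef_pos: [0.5092, 0.0207, 0.1645]
tool_rot: [-0.498, -0.504, -0.492, 0.505]
contact_force: [-0.0, 0.7, -0.4]
gripper_width: 0.519
```

```bash
python3 -c "
from h import *
go([.4388,.2419,.15])"
```

```text
t 13.17 pos [0.5092 0.0207 0.1645] q [ 0.19  0.35 -0.43  2.01  0.21  0.82 -0.38] w 0.519 F [-0.   0.7 -0.4]
tool travel cm [  1.26  -7.46 -21.99] (after turn: [  1.45  -7.04 -22.12] ) turn [-0.019  0.007 -0.005]
```

Request:
apply_moves:
  travel:
    - [0,-1.1,-3.7]
    - [0,-1.1,-3.7]
    - [0,-1.1,-3.7]
    - [0,-1.1,-3.7]
    - [0,-1.0,-3.2]
    - [0,-0.6,-2.0]
    - [0,0,0]
    - [0,0,0]
  turn:
    - [-0.02,0,0]
    - [0,0,0]
    - [0,0,0]
    - [0,0,0]
    - [0,0,0]
    - [0,0,0]
    - [0,0,0]
    - [0,0,0]
  grip: [0.7,0.7,0.7,0.7,0.7,0.7,0.7,0.7]

```text
t: 13.83
eef_pos: [0.4417, 0.2402, 0.1662]
tool_rot: [0.507, 0.499, 0.501, -0.493]
contact_force: [0.4, -0.4, -0.2]
gripper_width: 0.514
```

```bash
python3 -c "
from h import *
go([.4388,.2419,.09])
im=eyes.read_camera('side');cv2.imwrite('pics/s4.png',cv2.resize(im[200:,60:330,::-1],None,fx=2.5,fy=2.5))"
```

```text
t 13.83 pos [0.4417 0.2402 0.1662] q [-0.18  0.34 -0.53  2.02  0.24  0.83 -0.84] w 0.514 F [ 0.4 -0.4 -0.2]
tool travel cm [ 7.61 -0.38 -0.18] (after turn: [ 7.62 -0.29 -0.17] ) turn [ 0.016  0.001 -0.012]
```

View pics/s4.png

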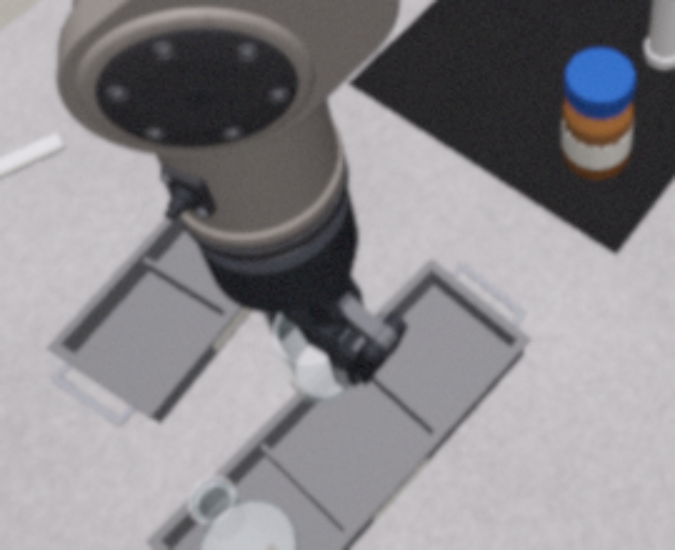

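The tray has not moved (its corner is still at side px (271,335)), the flask is upright and the beaker is held over the middle. I'll descend.

Request:
apply_moves:
  travel:
    - [0,-0.3,-0.2]
    - [0,0,0]
    - [2.0,0,0]
    - [2.0,0,0]
    - [2.0,0,0]
    - [0,0,0]
    - [0,0,0]
  turn:
    - [0.015,0,-0.01]
    - [0,0,0]
    - [0,0,0]
    - [0,0,0]
    - [0,0,0]
    - [0,0,0]
    - [0,0,0]
  grip: [0.7,0.7,0.7,0.7,0.7,0.7,0.7]

```text
t: 14.47
eef_pos: [0.4439, 0.2334, 0.1053]
tool_rot: [0.497, 0.505, 0.494, -0.504]
contact_force: [0.9, -0.2, 0.4]
gripper_width: 0.516
```

```bash
python3 -c "
from h import *
go([.4388,.2419,.048])"
```

```text
t 14.47 pos [0.4439 0.2334 0.1053] q [-0.22  0.44 -0.48  2.06  0.31  0.71 -0.92] w 0.516 F [ 0.9 -0.2  0.4]
tool travel cm [ 5.73 -0.55 -0.87] (after turn: [ 5.73 -0.51 -0.85] ) turn [-0.018  0.004 -0.004]
```

Request:
apply_moves:
  travel:
    - [0,-0.5,-0.8]
    - [0,0,0]
    - [1.3,0,0]
    - [1.3,0,0]
    - [1.0,0,0]
    - [0,0,0]
    - [0,0,0]
  turn:
    - [-0.015,0,0]
    - [0,0,0]
    - [0,0,0]
    - [0,0,0]
    - [0,0,0]
    - [0,0,0]
    - [0,0,0]
  grip: [0.7,0.7,0.7,0.7,0.7,0.7,0.7]

```text
t: 15.05
eef_pos: [0.443, 0.2435, 0.0744]
tool_rot: [0.502, 0.504, 0.496, -0.498]
contact_force: [0.6, -0.1, 0.3]
gripper_width: 0.518
```

```bash
python3 -c "
from h import *
go([.4388,.2419,.048])"
```

```text
t 15.05 pos [0.443  0.2435 0.0744] q [-0.26  0.49 -0.45  2.08  0.37  0.64 -0.97] w 0.518 F [ 0.6 -0.1  0.3]
tool travel cm [ 2.64 -0.45  0.16] (after turn: [ 2.64 -0.42  0.16] ) turn [-0.004 -0.001 -0.013]
```

Request:
apply_moves:
  travel:
    - [0.3,-0.4,0.1]
    - [0.6,0,0]
    - [0.6,0,0]
    - [0.5,0,0]
    - [0.3,0,0]
    - [0,0,0]
    - [0,0,0]
  turn:
    - [0,0,-0.012]
    - [0,0,0]
    - [0,0,0]
    - [0,0,0]
    - [0,0,0]
    - [0,0,0]
    - [0,0,0]
  grip: [0.7,0.7,0.7,0.7,0.7,0.7,0.7]

```text
t: 15.63
eef_pos: [0.4397, 0.2431, 0.051]
tool_rot: [0.499, 0.502, 0.499, -0.5]
contact_force: [-0.0, -0.0, -0.3]
gripper_width: 0.518
```

```bash
python3 -c "
from h import *
go([.4388,.2419,.048])"
```

```text
t 15.63 pos [0.4397 0.2431 0.051 ] q [-0.27  0.53 -0.44  2.09  0.39  0.6  -0.99] w 0.518 F [-0.  -0.  -0.3]
tool travel cm [ 0.3  -0.09  0.12] (after turn: [ 0.3  -0.09  0.12] ) turn [-0.004 -0.002 -0.002]
```

Request:
apply_moves:
  travel:
    - [0.25,-0.1,0.1]
    - [0.15,0,0]
    - [0.1,0,0]
    - [0,0,0]
  turn:
    - [0,0,0]
    - [0,0,0]
    - [0,0,0]
    - [0,0,0]
  grip: [0.7,0.7,0.7,0.7]

```text
t: 15.97
eef_pos: [0.4387, 0.2427, 0.0479]
tool_rot: [0.5, 0.502, 0.498, -0.5]
contact_force: [0.4, 0.0, 0.4]
gripper_width: 0.516
```

Request:
apply_moves:
  travel:
    - [0.2,0,0]
    - [0.2,0,0]
    - [0,0,0]
  turn:
    - [0,0,0]
    - [0,0,0]
    - [0,0,0]
  grip: [0.7,0.7,0.7]

```text
t: 16.22
eef_pos: [0.4388, 0.2437, 0.0472]
tool_rot: [0.501, 0.502, 0.498, -0.499]
contact_force: [0.0, 0.8, -0.0]
gripper_width: 0.52
```

Request:
apply_moves:
  travel:
    - [0.3,0,0]
    - [0.2,0,0]
  turn:
    - [0,0,0]
    - [0,0,0]
  grip: [0.7,0.7]

```text
t: 16.38
eef_pos: [0.4393, 0.2445, 0.0449]
tool_rot: [0.502, 0.503, 0.497, -0.498]
contact_force: [-9.0, -5.6, 28.2]
gripper_width: 0.517
```

Contact reads 28 N, so I'll ease up a little and release.

Request:
apply_moves:
  travel:
    - [-0.2,0,0]
    - [0,0,0]
    - [0,0,0]
    - [0,0,0]
    - [0,0,0]
    - [-1.5,0,0]
    - [-2.5,0,0]
    - [-3.5,0,0]
  turn:
    - [0,0,0]
    - [0,0,0]
    - [0,0,0]
    - [0,0,0]
    - [0,0,0]
    - [0,0,0]
    - [0,0,0]
    - [0,0,0]
  grip: [0.6,0.45,0.42,0.4,0.38,0.36,0.3,0.2]

```text
t: 17.05
eef_pos: [0.4345, 0.2417, 0.1166]
tool_rot: [-0.5, -0.498, -0.499, 0.503]
contact_force: [0.4, 0.8, -0.4]
gripper_width: 0.798
```

```bash
python3 -c "
from h import *
go([.443,-.0544,.20])"
```

```text
t 17.05 pos [0.4345 0.2417 0.1166] q [-0.22  0.42 -0.5   2.06  0.3   0.74 -0.91] w 0.798 F [ 0.4  0.8 -0.4]
tool travel cm [-8.17  0.86 29.65] (after turn: [-8.34  0.85 29.61] ) turn [-0.001  0.006  0.003]
```

Next, the near amber bottle (b2).

Request:
apply_moves:
  travel:
    - [-3.5,0,0]
    - [-3.5,0,1.5]
    - [-1.0,0.1,3.9]
    - [0,0.1,3.9]
    - [0,0.1,3.9]
    - [0,0.1,3.9]
    - [0,0.1,3.9]
    - [0,0.1,3.5]
  turn:
    - [0,0,0]
    - [0,0,0]
    - [0,0,0]
    - [0,0,0]
    - [0,0,0]
    - [0,0,0]
    - [0,0,0]
    - [0,0,0]
  grip: [0,0,0,0,0,0,0,0]

```text
t: 17.72
eef_pos: [0.4448, -0.0005, 0.2071]
tool_rot: [0.505, 0.5, 0.503, -0.492]
contact_force: [0.6, -0.2, -0.4]
gripper_width: 0.999
```

```bash
python3 -c "
from h import *
go([.443,-.0544,.15])
im=eyes.read_camera('side');cv2.imwrite('pics/s5.png',cv2.resize(im[200:,60:330,::-1],None,fx=2.5,fy=2.5))"
```

```text
t 17.72 pos [ 0.4448 -0.0005  0.2071] q [ 0.26  0.18 -0.44  2.11  0.09  0.86 -0.21] w 0.999 F [ 0.6 -0.2 -0.4]
tool travel cm [ 5.68 -0.33  5.42] (after turn: [ 5.71 -0.18  5.39] ) turn [ 0.016 -0.005 -0.01 ]
```

View pics/s5.png

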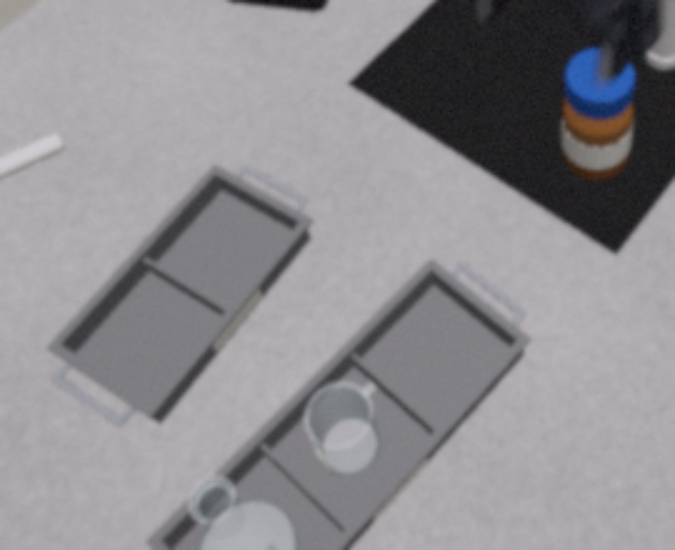

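The beaker stands upright in the middle compartment (base about (350,445)) and the trays have not moved. On to bottle b2.

Request:
apply_moves:
  travel:
    - [0,-0.2,3.0]
    - [0,0,1.5]
    - [0,0,0]
    - [2.0,0,0]
    - [2.0,0,0]
    - [1.0,0,0]
    - [0,0,0]
    - [0,0,0]
  turn:
    - [0.016,0,-0.01]
    - [0,0,0]
    - [0,0,0]
    - [0,0,0]
    - [0,0,0]
    - [0,0,0]
    - [0,0,0]
    - [0,0,0]
  grip: [0,0,0,0,0,0,0,0]

```text
t: 18.43
eef_pos: [0.4426, -0.0558, 0.1541]
tool_rot: [0.495, 0.505, 0.496, -0.504]
contact_force: [-1.1, -0.1, 0.2]
gripper_width: 0.999
```

```bash
python3 -c "
from h import *
go([.443,-.0544,.095])"
```

```text
t 18.43 pos [ 0.4426 -0.0558  0.1541] q [ 0.32  0.26 -0.38  2.15  0.14  0.75 -0.16] w 0.999 F [-1.1 -0.1  0.2]
tool travel cm [ 5.91  0.04 -0.12] (after turn: [ 5.91  0.04 -0.14] ) turn [-0.018 -0.002  0.001]
```

Request:
apply_moves:
  travel:
    - [1.0,0,-0.1]
    - [1.4,-0.1,0.1]
    - [1.4,-0.1,0.1]
    - [1.2,-0.1,0.1]
    - [0.6,0,0]
    - [0,0,0]
    - [0,0,0]
  turn:
    - [-0.016,0,0]
    - [0,0,0]
    - [0,0,0]
    - [0,0,0]
    - [0,0,0]
    - [0,0,0]
    - [0,0,0]
  grip: [0,0,0,0,0,0,0]

```text
t: 19.02
eef_pos: [0.4432, -0.0531, 0.0976]
tool_rot: [0.503, 0.5, 0.501, -0.495]
contact_force: [-0.5, 0.0, -0.6]
gripper_width: 1.002
```

```bash
python3 -c "
from h import *
go([.443,-.0544,.094])"
```

```text
t 19.02 pos [ 0.4432 -0.0531  0.0976] q [ 0.29  0.36 -0.36  2.2   0.21  0.61 -0.21] w 1.002 F [-0.5  0.  -0.6]
tool travel cm [ 0.36 -0.02  0.13] (after turn: [ 0.36 -0.02  0.13] ) turn [ 0.008 -0.003 -0.007]
```

Aligned, so I'll close on the cap (52 mm, closure about 0.39).

Request:
apply_moves:
  travel:
    - [0.3,0,0.1]
    - [0,0,0]
    - [0,0,0]
    - [0,0,0]
    - [0,0,0]
    - [0,0,0]
    - [0,0,0]
    - [0,0,0]
  turn:
    - [0.008,0,-0.006]
    - [0,0,0]
    - [0,0,0]
    - [0,0,0]
    - [0,0,0]
    - [0,0,0]
    - [0,0,0]
    - [0,0,0]
  grip: [0.1,0.2,0.28,0.33,0.38,0.45,0.6,0.7]
  newtons: 40

```text
t: 19.68
eef_pos: [0.4449, -0.054, 0.0971]
tool_rot: [0.5, 0.502, 0.499, -0.498]
contact_force: [0.5, -0.0, -1.1]
gripper_width: 0.594
```

```bash
python3 -c "
from h import *
go([.4332,.1591,.20])"
```

```text
t 19.68 pos [ 0.4449 -0.054   0.0971] q [ 0.28  0.36 -0.35  2.19  0.21  0.61 -0.22] w 0.594 F [ 0.5 -0.  -1.1]
tool travel cm [-10.25  -1.12 -21.34] (after turn: [-10.29  -1.17 -21.31] ) turn [-0.    -0.002 -0.004]
```

Request:
apply_moves:
  travel:
    - [-2.0,0,0]
    - [-3.0,0,0]
    - [-3.0,0,-1.0]
    - [-0.5,-0.1,-2.8]
    - [0,-0.2,-3.3]
    - [0,-0.2,-3.3]
    - [0,-0.2,-3.3]
    - [0,-0.2,-3.3]
  turn:
    - [0,0,0]
    - [0,0,0]
    - [0,0,0]
    - [0,0,0]
    - [0,0,0]
    - [0,0,0]
    - [0,0,0]
    - [0,0,0]
  grip: [0.7,0.7,0.7,0.7,0.7,0.7,0.7,0.7]

```text
t: 20.35
eef_pos: [0.4361, 0.1135, 0.186]
tool_rot: [0.496, 0.506, 0.495, -0.503]
contact_force: [0.1, 0.2, -1.3]
gripper_width: 0.595
```

```bash
python3 -c "
from h import *
go([.4332,.1591,.17])"
```

```text
t 20.35 pos [0.4361 0.1135 0.186 ] q [ 0.05  0.23 -0.5   2.11  0.15  0.83 -0.55] w 0.595 F [ 0.1  0.2 -1.3]
tool travel cm [ 1.6  -0.38 -4.55] (after turn: [ 1.6  -0.29 -4.56] ) turn [-0.018 -0.001 -0.004]
```

Request:
apply_moves:
  travel:
    - [0,-0.2,-2.6]
    - [0,0,-1.3]
    - [0,0,0]
    - [1.5,0,-0.1]
    - [1.8,0,-0.1]
    - [1.0,0,-0.1]
    - [0,0,0]
    - [0,0,0]
  turn:
    - [-0.016,0,0]
    - [0,0,0]
    - [0,0,0]
    - [0,0,0]
    - [0,0,0]
    - [0,0,0]
    - [0,0,0]
    - [0,0,0]
  grip: [0.7,0.7,0.7,0.7,0.7,0.7,0.7,0.7]

```text
t: 21.02
eef_pos: [0.4338, 0.1637, 0.1423]
tool_rot: [0.503, 0.501, 0.502, -0.495]
contact_force: [-0.0, -0.4, -2.1]
gripper_width: 0.594
```

```bash
python3 -c "
from h import *
go([.4332,.1591,.101])"
```

```text
t 21.02 pos [0.4338 0.1637 0.1423] q [-0.06  0.32 -0.51  2.12  0.23  0.74 -0.7 ] w 0.594 F [-0.  -0.4 -2.1]
tool travel cm [ 4.13 -0.09  0.48] (after turn: [ 4.13 -0.06  0.46] ) turn [ 0.009 -0.004 -0.007]
```

Request:
apply_moves:
  travel:
    - [0,-0.1,0.5]
    - [0,0,0]
    - [1.3,0,0]
    - [1.3,0,0]
    - [0.6,0,0]
    - [0,0,0]
    - [0,0,0]
  turn:
    - [0.009,0,-0.007]
    - [0,0,0]
    - [0,0,0]
    - [0,0,0]
    - [0,0,0]
    - [0,0,0]
    - [0,0,0]
  grip: [0.7,0.7,0.7,0.7,0.7,0.7,0.7]

```text
t: 21.6
eef_pos: [0.4362, 0.1556, 0.1134]
tool_rot: [0.498, 0.504, 0.498, -0.499]
contact_force: [0.5, -0.6, -0.9]
gripper_width: 0.595
```

```bash
python3 -c "
from h import *
go([.4332,.1591,.101])"
```

```text
t 21.6 pos [0.4362 0.1556 0.1134] q [-0.07  0.37 -0.48  2.15  0.27  0.68 -0.74] w 0.595 F [ 0.5 -0.6 -0.9]
tool travel cm [ 1.24 -0.31 -0.34] (after turn: [ 1.24 -0.3  -0.35] ) turn [-0.007 -0.005 -0.006]
```

Request:
apply_moves:
  travel:
    - [0.2,-0.3,-0.3]
    - [0.3,0,0]
    - [0.4,0,0]
    - [0.3,0,0]
    - [0.2,0,0]
    - [0,0,0]
  turn:
    - [-0.006,0,-0.006]
    - [0,0,0]
    - [0,0,0]
    - [0,0,0]
    - [0,0,0]
    - [0,0,0]
  grip: [0.7,0.7,0.7,0.7,0.7,0.7]

```text
t: 22.1
eef_pos: [0.4345, 0.16, 0.1008]
tool_rot: [0.499, 0.502, 0.501, -0.498]
contact_force: [-1.5, -0.5, 4.0]
gripper_width: 0.595
```

Contact came at the expected height, so I'll release.

Request:
apply_moves:
  travel:
    - [0,0,0]
    - [0,0,0]
    - [0,0,0]
    - [0,0,0]
    - [0,0,0]
    - [-1.5,0,0]
    - [-3.0,0,0]
    - [-3.5,0,0]
  turn:
    - [0,0,0]
    - [0,0,0]
    - [0,0,0]
    - [0,0,0]
    - [0,0,0]
    - [0,0,0]
    - [0,0,0]
    - [0,0,0]
  grip: [0.5,0.38,0.34,0.28,0.2,0.1,0,0]

```text
t: 22.77
eef_pos: [0.4305, 0.158, 0.177]
tool_rot: [0.497, 0.498, 0.503, -0.502]
contact_force: [0.9, -0.6, 0.4]
gripper_width: 0.999
```

```bash
python3 -c "
from h import *
go([.588,-.289,.20])"
```

```text
t 22.77 pos [0.4305 0.158  0.177 ] q [-0.02  0.27 -0.53  2.09  0.17  0.83 -0.65] w 0.999 F [ 0.9 -0.6  0.4]
tool travel cm [-2.57 15.71 44.7 ] (after turn: [-2.3  15.75 44.7 ] ) turn [ 0.    -0.003  0.01 ]
```

Request:
apply_moves:
  travel:
    - [-2.0,0.5,1.5]
    - [0,1.3,3.8]
    - [0,1.3,3.8]
    - [0,1.3,3.8]
    - [0,1.3,3.8]
    - [0,1.3,3.8]
    - [0,1.3,3.8]
    - [0,1.3,3.8]
  turn:
    - [0,0,0]
    - [0,0,0]
    - [0,0,0]
    - [0,0,0]
    - [0,0,0]
    - [0,0,0]
    - [0,0,0]
    - [0,0,0]
  grip: [0,0,0,0,0,0,0,0]

```text
t: 23.43
eef_pos: [0.5359, -0.1205, 0.2068]
tool_rot: [0.506, 0.499, 0.505, -0.49]
contact_force: [1.2, 1.5, -0.8]
gripper_width: 0.998
```

```bash
python3 -c "
from h import *
go([.588,-.289,.20])"
```

```text
t 23.43 pos [ 0.5359 -0.1205  0.2068] q [ 0.41  0.34 -0.36  1.89  0.14  0.93  0.01] w 0.998 F [ 1.2  1.5 -0.8]
tool travel cm [ 0.59  4.83 16.97] (after turn: [ 0.68  5.21 16.85] ) turn [ 0.022 -0.009 -0.011]
```

Request:
apply_moves:
  travel:
    - [0,1.2,3.8]
    - [0,1.2,3.8]
    - [0,1.2,3.7]
    - [0,0.9,2.8]
    - [0,0.4,1.3]
    - [0,0,0]
    - [0,0,0]
  turn:
    - [0.02,-0.009,-0.01]
    - [0,0,0]
    - [0,0,0]
    - [0,0,0]
    - [0,0,0]
    - [0,0,0]
    - [0,0,0]
  grip: [0,0,0,0,0,0,0]

```text
t: 24.02
eef_pos: [0.586, -0.295, 0.2051]
tool_rot: [-0.498, -0.502, -0.495, 0.505]
contact_force: [-0.5, 0.8, 0.3]
gripper_width: 0.996
```

```bash
python3 -c "
from h import *
go([.588,-.289,.15])"
```

```text
t 24.02 pos [ 0.586  -0.295   0.2051] q [ 0.57  0.5  -0.28  1.63  0.16  1.02  0.22] w 0.996 F [-0.5  0.8  0.3]
tool travel cm [ 5.51  0.19 -0.63] (after turn: [ 5.51  0.2  -0.6 ] ) turn [-0.015  0.006 -0.001]
```

Request:
apply_moves:
  travel:
    - [0,0.2,-0.6]
    - [0,0,0]
    - [1.8,-0.1,0.1]
    - [1.8,-0.1,0.1]
    - [1.4,0,0.1]
    - [0,0,0]
    - [0,0,0]
  turn:
    - [-0.015,0,0]
    - [0,0,0]
    - [0,0,0]
    - [0,0,0]
    - [0,0,0]
    - [0,0,0]
    - [0,0,0]
  grip: [0,0,0,0,0,0,0]

```text
t: 24.6
eef_pos: [0.588, -0.2791, 0.1558]
tool_rot: [0.506, 0.496, 0.503, -0.495]
contact_force: [0.9, -0.0, -0.1]
gripper_width: 0.996
```

```bash
python3 -c "
from h import *
go([.588,-.289,.095])"
```

```text
t 24.6 pos [ 0.588  -0.2791  0.1558] q [ 0.55  0.55 -0.28  1.69  0.18  0.93  0.21] w 0.996 F [ 0.9 -0.  -0.1]
tool travel cm [ 6.09 -0.03  0.98] (after turn: [6.08 0.   0.99] ) turn [ 0.017  0.002 -0.003]
```

Request:
apply_moves:
  travel:
    - [0,0,1.0]
    - [0,0,0]
    - [1.5,-0.1,0.1]
    - [1.5,-0.1,0.1]
    - [1.2,-0.1,0]
    - [0,0,0]
    - [0,0,0]
  turn:
    - [0.016,0,0]
    - [0,0,0]
    - [0,0,0]
    - [0,0,0]
    - [0,0,0]
    - [0,0,0]
    - [0,0,0]
  grip: [0,0,0,0,0,0,0]

```text
t: 25.18
eef_pos: [0.5897, -0.2915, 0.1198]
tool_rot: [0.505, 0.501, 0.496, -0.498]
contact_force: [0.3, -0.1, 1.0]
gripper_width: 1.0
```

```bash
python3 -c "
from h import *
go([.588,-.289,.095])"
```

```text
t 25.18 pos [ 0.5897 -0.2915  0.1198] q [ 0.56  0.59 -0.27  1.7   0.2   0.86  0.21] w 1.0 F [ 0.3 -0.1  1. ]
tool travel cm [ 2.47 -0.2  -0.27] (after turn: [ 2.48 -0.17 -0.25] ) turn [ 0.002  0.006 -0.013]
```

Request:
apply_moves:
  travel:
    - [0.3,-0.2,-0.2]
    - [0.8,0,0]
    - [0.9,0,0]
    - [0.4,0,0]
    - [0,0,0]
    - [0,0,0]
  turn:
    - [0,0.005,-0.012]
    - [0,0,0]
    - [0,0,0]
    - [0,0,0]
    - [0,0,0]
    - [0,0,0]
  grip: [0,0,0,0,0,0]

```text
t: 25.68
eef_pos: [0.589, -0.2896, 0.0957]
tool_rot: [0.501, 0.5, 0.499, -0.499]
contact_force: [0.0, 0.2, 0.2]
gripper_width: 1.0
```

```bash
python3 -c "
from h import *
go([.588,-.289,.095])"
```

```text
t 25.68 pos [ 0.589  -0.2896  0.0957] q [ 0.55  0.63 -0.26  1.71  0.21  0.83  0.2 ] w 1.0 F [0.  0.2 0.2]
tool travel cm [ 0.07 -0.1  -0.06] (after turn: [ 0.07 -0.1  -0.06] ) turn [ 0.002  0.001 -0.003]
```

Request:
apply_moves:
  travel:
    - [0,-0.1,0]
    - [0,0,0]
    - [0,0,0]
    - [0,0,0]
    - [0,0,0]
    - [0,0,0]
    - [0,0,0]
    - [0,0,0]
  turn:
    - [0,0,0]
    - [0,0,0]
    - [0,0,0]
    - [0,0,0]
    - [0,0,0]
    - [0,0,0]
    - [0,0,0]
    - [0,0,0]
  grip: [0.1,0.2,0.28,0.33,0.38,0.45,0.6,0.7]
  newtons: 40

```text
t: 26.35
eef_pos: [0.5882, -0.2899, 0.0966]
tool_rot: [0.502, 0.5, 0.499, -0.499]
contact_force: [0.0, -0.5, 0.4]
gripper_width: 0.599
```

```bash
python3 -c "
from h import *
go([.6078,.2701,.19])"
```

```text
t 26.35 pos [ 0.5882 -0.2899  0.0966] q [ 0.55  0.62 -0.26  1.71  0.21  0.83  0.2 ] w 0.599 F [ 0.  -0.5  0.4]
tool travel cm [ -9.44   2.08 -55.97] (after turn: [ -9.34   1.96 -56.  ] ) turn [ 0.001  0.002 -0.004]
```

Request:
apply_moves:
  travel:
    - [-2.0,0,0]
    - [-3.0,0,0]
    - [-3.5,0,-1.0]
    - [-1.5,0.1,-2.8]
    - [0,0.1,-3.6]
    - [0,0.2,-3.7]
    - [0,0.2,-3.7]
    - [0,0.2,-3.7]
  turn:
    - [0,0,0]
    - [0,0,0]
    - [0,0,0]
    - [0,0,0]
    - [0,0,0]
    - [0,0,0]
    - [0,0,0]
    - [0,0,0]
  grip: [0.7,0.7,0.7,0.7,0.7,0.7,0.7,0.7]

```text
t: 27.02
eef_pos: [0.5933, -0.1119, 0.1978]
tool_rot: [-0.497, -0.503, -0.494, 0.506]
contact_force: [1.0, -0.3, -2.0]
gripper_width: 0.595
```

```bash
python3 -c "
from h import *
go([.6078,.2701,.19])"
```

```text
t 27.02 pos [ 0.5933 -0.1119  0.1978] q [ 0.33  0.44 -0.33  1.77  0.17  0.97 -0.09] w 0.595 F [ 1.  -0.3 -2. ]
tool travel cm [  0.55   0.71 -38.23] (after turn: [  0.78   1.45 -38.2 ] ) turn [-0.019  0.006  0.   ]
```

Request:
apply_moves:
  travel:
    - [0,0.1,-3.8]
    - [0,0.1,-3.8]
    - [0,0.1,-3.8]
    - [0,0.1,-3.8]
    - [0,0.2,-3.8]
    - [0,0.2,-3.8]
    - [0,0.2,-3.8]
    - [0,0.2,-3.8]
  turn:
    - [-0.018,0,0]
    - [0,0,0]
    - [0,0,0]
    - [0,0,0]
    - [0,0,0]
    - [0,0,0]
    - [0,0,0]
    - [0,0,0]
  grip: [0.7,0.7,0.7,0.7,0.7,0.7,0.7,0.7]

```text
t: 27.68
eef_pos: [0.6037, 0.2051, 0.1951]
tool_rot: [-0.501, -0.499, -0.497, 0.503]
contact_force: [0.7, -0.1, -2.1]
gripper_width: 0.593
```

```bash
python3 -c "
from h import *
go([.6078,.2701,.17])"
```

```text
t 27.68 pos [0.6037 0.2051 0.1951] q [-0.14  0.5  -0.4   1.68  0.23  1.01 -0.62] w 0.593 F [ 0.7 -0.1 -2.1]
tool travel cm [ 2.46  0.39 -6.52] (after turn: [ 2.51  0.41 -6.5 ] ) turn [-0.003  0.008  0.001]
```

Request:
apply_moves:
  travel:
    - [0,0.2,-3.2]
    - [0,0.1,-1.7]
    - [0,0,0]
    - [1.5,0,-0.1]
    - [1.5,0,-0.1]
    - [1.0,0,-0.1]
    - [0,0,0]
    - [0,0,0]
  turn:
    - [0,0.005,0]
    - [0,0,0]
    - [0,0,0]
    - [0,0,0]
    - [0,0,0]
    - [0,0,0]
    - [0,0,0]
    - [0,0,0]
  grip: [0.7,0.7,0.7,0.7,0.7,0.7,0.7,0.7]

```text
t: 28.35
eef_pos: [0.6021, 0.2727, 0.152]
tool_rot: [0.501, 0.497, 0.505, -0.497]
contact_force: [-0.0, 0.9, -1.8]
gripper_width: 0.596
```

```bash
python3 -c "
from h import *
go([.6078,.2701,.1005])"
```

```text
t 28.35 pos [0.6021 0.2727 0.152 ] q [-0.24  0.58 -0.4   1.65  0.26  0.96 -0.71] w 0.596 F [-0.   0.9 -1.8]
tool travel cm [5.15 0.59 0.29] (after turn: [5.15 0.57 0.26] ) turn [ 0.013 -0.003  0.004]
```

Request:
apply_moves:
  travel:
    - [0,0.6,0.3]
    - [0,0,0]
    - [1.3,0,0]
    - [1.3,0,0]
    - [1.0,0,0]
    - [0,0,0]
    - [0,0,0]
  turn:
    - [0.012,0,0]
    - [0,0,0]
    - [0,0,0]
    - [0,0,0]
    - [0,0,0]
    - [0,0,0]
    - [0,0,0]
  grip: [0.7,0.7,0.7,0.7,0.7,0.7,0.7]

```text
t: 28.93
eef_pos: [0.6108, 0.2664, 0.1141]
tool_rot: [0.498, 0.502, 0.5, -0.501]
contact_force: [-0.3, 0.4, -1.8]
gripper_width: 0.599
```

```bash
python3 -c "
from h import *
go([.6078,.2701,.1005])"
```

```text
t 28.93 pos [0.6108 0.2664 0.1141] q [-0.24  0.63 -0.38  1.66  0.28  0.9  -0.73] w 0.599 F [-0.3  0.4 -1.8]
tool travel cm [ 1.36 -0.3  -0.37] (after turn: [ 1.36 -0.3  -0.37] ) turn [-0.005 -0.003  0.001]
```

Request:
apply_moves:
  travel:
    - [0.2,-0.3,-0.3]
    - [0.3,0,0]
    - [0.4,0,0]
    - [0.3,0,0]
    - [0.2,0,0]
    - [0.1,0,0]
    - [0,0,0]
  turn:
    - [-0.005,0,0]
    - [0,0,0]
    - [0,0,0]
    - [0,0,0]
    - [0,0,0]
    - [0,0,0]
    - [0,0,0]
  grip: [0.7,0.7,0.7,0.7,0.7,0.7,0.7]

```text
t: 29.52
eef_pos: [0.6076, 0.2718, 0.1011]
tool_rot: [0.5, 0.501, 0.501, -0.498]
contact_force: [0.6, 0.0, -2.3]
gripper_width: 0.598
```

Request:
apply_moves:
  travel:
    - [0.25,0,0.1]
    - [0.1,0,0]
    - [0,0,0]
  turn:
    - [0,0,0]
    - [0,0,0]
    - [0,0,0]
  grip: [0.7,0.7,0.7]

```text
t: 29.77
eef_pos: [0.6084, 0.2732, 0.1008]
tool_rot: [0.5, 0.502, 0.501, -0.497]
contact_force: [0.7, 0.4, -1.8]
gripper_width: 0.599
```

Request:
apply_moves:
  travel:
    - [0.25,-0.1,0.2]
    - [0.2,0,0]
    - [0,0,0]
  turn:
    - [0,0,0]
    - [0,0,0]
    - [0,0,0]
  grip: [0.7,0.7,0.7]

```text
t: 30.02
eef_pos: [0.6085, 0.2746, 0.101]
tool_rot: [0.5, 0.504, 0.502, -0.494]
contact_force: [0.2, -0.7, -1.2]
gripper_width: 0.594
```

Request:
apply_moves:
  travel:
    - [0.3,0,0.2]
    - [0.25,0,0]
  turn:
    - [0,0,0]
    - [0,0,0]
  grip: [0.7,0.7]

```text
t: 30.18
eef_pos: [0.6089, 0.2764, 0.1003]
tool_rot: [0.5, 0.506, 0.502, -0.492]
contact_force: [-9.3, -7.5, 25.4]
gripper_width: 0.598
```

Firm contact. I'll release.

Request:
apply_moves:
  travel:
    - [-0.1,0,0]
    - [0,0,0]
    - [0,0,0]
    - [0,0,0]
    - [0,0,0]
    - [-1.5,0,0]
    - [-3.0,0,0]
    - [-3.5,0,0]
  turn:
    - [0,0,0]
    - [0,0,0]
    - [0,0,0]
    - [0,0,0]
    - [0,0,0]
    - [0,0,0]
    - [0,0,0]
    - [0,0,0]
  grip: [0.5,0.38,0.34,0.28,0.2,0.1,0,0]

```text
t: 30.85
eef_pos: [0.6041, 0.2715, 0.1749]
tool_rot: [0.498, 0.501, 0.504, -0.497]
contact_force: [0.5, -0.2, 0.5]
gripper_width: 1.003
```

```bash
python3 -c "
from h import *
go([.4526,-.1732,.21])"
```

```text
t 30.85 pos [0.6041 0.2715 0.1749] q [-0.23  0.56 -0.4   1.64  0.24  0.99 -0.7 ] w 1.003 F [ 0.5 -0.2  0.5]
tool travel cm [ -3.93 -15.34  44.37] (after turn: [ -3.51 -15.15  44.47] ) turn [ 0.004 -0.01   0.003]
```

Last, the tube.

Request:
apply_moves:
  travel:
    - [-3.5,0,0.5]
    - [-0.5,-1.2,3.5]
    - [0,-1.3,3.8]
    - [0,-1.3,3.8]
    - [0,-1.3,3.8]
    - [0,-1.3,3.8]
    - [0,-1.3,3.8]
    - [0,-1.3,3.8]
  turn:
    - [0,-0.01,0]
    - [0,0,0]
    - [0,0,0]
    - [0,0,0]
    - [0,0,0]
    - [0,0,0]
    - [0,0,0]
    - [0,0,0]
  grip: [0,0,0,0,0,0,0,0]

```text
t: 31.52
eef_pos: [0.5189, 0.0078, 0.2309]
tool_rot: [0.507, 0.504, 0.504, -0.485]
contact_force: [0.1, -0.3, -0.3]
gripper_width: 0.996
```

```bash
python3 -c "
from h import *
go([.4526,-.1732,.21])
snap('side','s6.png',(60,160,330,420),2.3)"
```

```text
t 31.52 pos [0.5189 0.0078 0.2309] q [ 0.21  0.26 -0.39  1.94  0.11  0.94 -0.21] w 0.996 F [ 0.1 -0.3 -0.3]
tool travel cm [ 1.67 -7.05 17.99] (after turn: [ 2.09 -6.63 18.1 ] ) turn [ 0.021 -0.016 -0.021]
```

View pics/s6.png

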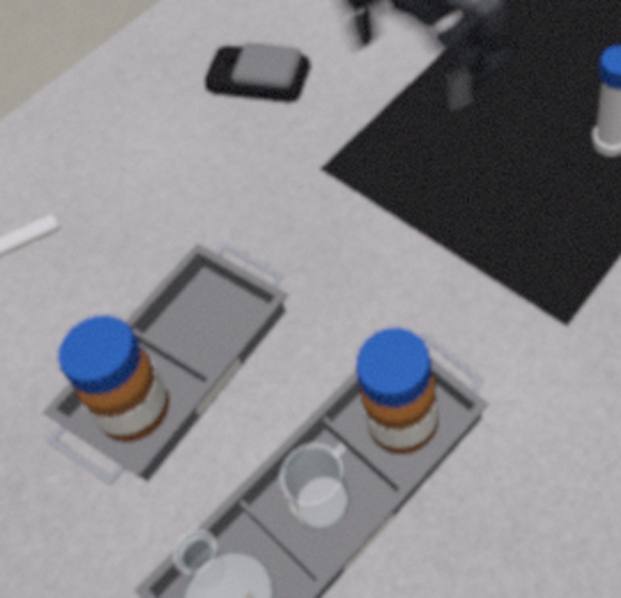

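Everything so far stands in its compartment. I want to check the left bottle's apparent lean (cap (100,350), base (137,410)) against the projection.

```bash
python3 -c "
from h import *
f=lambda P:((w2px('side',P)-[60,160])*2.3).round()
for x,y in [(.6085,.275),(.4345,.16)]: print(f([x,y,.006]),f([x,y,.036]),f([x,y,.11]))"
```

```text
[136. 405.] [125. 389.] [ 97. 343.]
[399. 417.] [396. 401.] [388. 356.]
```

Request:
apply_moves:
  travel:
    - [0,-1.3,3.6]
    - [0,-1.3,3.6]
    - [0,-1.3,3.6]
    - [0,-1.2,3.3]
    - [0,-0.8,2.0]
    - [0,0,0]
    - [0,0,0]
  turn:
    - [0.02,-0.016,-0.02]
    - [0,0,0]
    - [0,0,0]
    - [0,0,0]
    - [0,0,0]
    - [0,0,0]
    - [0,0,0]
  grip: [0,0,0,0,0,0,0]

```text
t: 32.15
eef_pos: [0.4555, -0.1654, 0.2372]
tool_rot: [-0.498, -0.504, -0.492, 0.506]
contact_force: [0.4, 0.4, -0.0]
gripper_width: 0.999
```

```bash
python3 -c "
from h import *
go([.4526,-.1732,.16])"
```

```text
t 32.15 pos [ 0.4555 -0.1654  0.2372] q [ 0.47  0.19 -0.28  2.    0.08  0.95  0.13] w 0.999 F [ 0.4  0.4 -0. ]
tool travel cm [ 7.72 -0.3   0.72] (after turn: [ 7.72 -0.29  0.78] ) turn [-0.019  0.009 -0.004]
```

Both match an upright bottle. I'll descend on the tube.

Request:
apply_moves:
  travel:
    - [0,-0.3,0.7]
    - [0,0,0]
    - [2.5,0,0.1]
    - [2.5,0,0.1]
    - [1.5,0,0.1]
    - [0,0,0]
    - [0,0,0]
  turn:
    - [-0.018,0.008,0]
    - [0,0,0]
    - [0,0,0]
    - [0,0,0]
    - [0,0,0]
    - [0,0,0]
    - [0,0,0]
  grip: [0,0,0,0,0,0,0]

```text
t: 32.73
eef_pos: [0.4599, -0.1668, 0.1748]
tool_rot: [0.505, 0.501, 0.499, -0.495]
contact_force: [0.1, -0.3, 0.2]
gripper_width: 0.997
```

```bash
python3 -c "
from h import *
go([.4526,-.1732,.105])"
```

```text
t 32.73 pos [ 0.4599 -0.1668  0.1748] q [ 0.46  0.28 -0.28  2.06  0.1   0.8   0.13] w 0.997 F [ 0.1 -0.3  0.2]
tool travel cm [ 6.97 -0.83  0.64] (after turn: [ 6.98 -0.73  0.64] ) turn [ 0.008  0.    -0.014]
```

Request:
apply_moves:
  travel:
    - [0,-0.8,0.6]
    - [0,0,0]
    - [2.0,0,0]
    - [2.0,0,0]
    - [1.3,0,0]
    - [0,0,0]
    - [0,0,0]
  turn:
    - [0.008,0,-0.014]
    - [0,0,0]
    - [0,0,0]
    - [0,0,0]
    - [0,0,0]
    - [0,0,0]
    - [0,0,0]
  grip: [0,0,0,0,0,0,0]

```text
t: 33.32
eef_pos: [0.4573, -0.1725, 0.1279]
tool_rot: [0.504, 0.502, 0.497, -0.498]
contact_force: [1.5, 0.5, 0.2]
gripper_width: 1.0
```

```bash
python3 -c "
from h import *
go([.4526,-.1732,.105])"
```

```text
t 33.32 pos [ 0.4573 -0.1725  0.1279] q [ 0.45  0.35 -0.26  2.1   0.14  0.7   0.1 ] w 1.0 F [1.5 0.5 0.2]
tool travel cm [ 2.28 -0.49  0.06] (after turn: [ 2.29 -0.47  0.07] ) turn [ 0.001  0.004 -0.011]
```

Request:
apply_moves:
  travel:
    - [0.2,-0.5,0.1]
    - [0.7,-0.1,0]
    - [0.8,0,0]
    - [0.4,0,0]
    - [0,0,0]
    - [0,0,0]
  turn:
    - [0,0,-0.011]
    - [0,0,0]
    - [0,0,0]
    - [0,0,0]
    - [0,0,0]
    - [0,0,0]
  grip: [0,0,0,0,0,0]

```text
t: 33.82
eef_pos: [0.453, -0.1747, 0.1088]
tool_rot: [0.502, 0.5, 0.497, -0.501]
contact_force: [0.6, -0.7, 0.4]
gripper_width: 1.001
```

```bash
python3 -c "
from h import *
go([.4526,-.1732,.105])"
```

```text
t 33.82 pos [ 0.453  -0.1747  0.1088] q [ 0.45  0.38 -0.25  2.11  0.16  0.66  0.09] w 1.001 F [ 0.6 -0.7  0.4]
tool travel cm [ 0.38 -0.04 -0.15] (after turn: [ 0.38 -0.04 -0.15] ) turn [-0.     0.006 -0.004]
```

Request:
apply_moves:
  travel:
    - [0.3,-0.1,-0.1]
    - [0,0,0]
    - [0,0,0]
    - [0,0,0]
    - [0,0,0]
    - [0,0,0]
    - [0,0,0]
    - [0,0,0]
  turn:
    - [0,0.005,-0.004]
    - [0,0,0]
    - [0,0,0]
    - [0,0,0]
    - [0,0,0]
    - [0,0,0]
    - [0,0,0]
    - [0,0,0]
  grip: [0.2,0.35,0.45,0.52,0.57,0.62,0.7,0.85]
  newtons: 25

```text
t: 34.48
eef_pos: [0.4522, -0.1736, 0.1059]
tool_rot: [-0.5, -0.5, -0.5, 0.5]
contact_force: [0.2, -0.1, 0.1]
gripper_width: 0.392
```

```bash
python3 -c "
from h import *
go([.6156,.1874,.20])"
```

```text
t 34.48 pos [ 0.4522 -0.1736  0.1059] q [ 0.45  0.38 -0.25  2.11  0.15  0.66  0.09] w 0.392 F [ 0.2 -0.1  0.1]
tool travel cm [ -9.43  16.33 -36.1 ] (after turn: [ -9.41  16.34 -36.1 ] ) turn [-0.     0.001 -0.   ]
```

The tube is gripped (33 mm). I'll carry it to the -y compartment of the short tray.

Request:
apply_moves:
  travel:
    - [-2.5,0,0]
    - [-3.5,0.3,-0.5]
    - [-3.0,1.0,-2.4]
    - [0,1.6,-3.5]
    - [0,1.6,-3.5]
    - [0,1.6,-3.5]
    - [0,1.6,-3.5]
    - [0,1.6,-3.5]
  turn:
    - [0,0,0]
    - [0,0,0]
    - [0,0,0]
    - [0,0,0]
    - [0,0,0]
    - [0,0,0]
    - [0,0,0]
    - [0,0,0]
  grip: [0.85,0.85,0.85,0.85,0.85,0.85,0.85,0.85]

```text
t: 35.15
eef_pos: [0.5463, 0.0268, 0.1998]
tool_rot: [-0.495, -0.504, -0.494, 0.507]
contact_force: [0.7, -0.4, -0.8]
gripper_width: 0.389
```

```bash
python3 -c "
from h import *
go([.6156,.1874,.19])"
```

```text
t 35.15 pos [0.5463 0.0268 0.1998] q [ 0.13  0.35 -0.36  1.89  0.16  0.93 -0.33] w 0.389 F [ 0.7 -0.4 -0.8]
tool travel cm [  0.92   6.58 -16.22] (after turn: [  0.98   6.93 -16.06] ) turn [-0.022  0.004  0.001]
```

Request:
apply_moves:
  travel:
    - [0,1.5,-3.5]
    - [0,1.5,-3.5]
    - [0,1.5,-3.5]
    - [0,1.2,-2.8]
    - [0,0.6,-1.2]
    - [0,0,0]
    - [0,0,0]
  turn:
    - [-0.022,0,0]
    - [0,0,0]
    - [0,0,0]
    - [0,0,0]
    - [0,0,0]
    - [0,0,0]
    - [0,0,0]
  grip: [0.85,0.85,0.85,0.85,0.85,0.85,0.85]

```text
t: 35.73
eef_pos: [0.6124, 0.191, 0.1984]
tool_rot: [0.502, 0.497, 0.504, -0.496]
contact_force: [-0.5, -0.4, -0.4]
gripper_width: 0.389
```

```bash
python3 -c "
from h import *
go([.6156,.1874,.15])"
```

```text
t 35.73 pos [0.6124 0.191  0.1984] q [-0.12  0.5  -0.38  1.67  0.21  1.01 -0.56] w 0.389 F [-0.5 -0.4 -0.4]
tool travel cm [4.83 0.32 0.38] (after turn: [4.84 0.32 0.36] ) turn [ 0.013 -0.003  0.001]
```

Request:
apply_moves:
  travel:
    - [0,0.3,0.3]
    - [0,0,0]
    - [1.7,0,-0.1]
    - [1.7,0,-0.1]
    - [1.4,0,-0.1]
    - [0,0,0]
    - [0,0,0]
  turn:
    - [0.013,0,0]
    - [0,0,0]
    - [0,0,0]
    - [0,0,0]
    - [0,0,0]
    - [0,0,0]
    - [0,0,0]
  grip: [0.85,0.85,0.85,0.85,0.85,0.85,0.85]

```text
t: 36.32
eef_pos: [0.6161, 0.1783, 0.1499]
tool_rot: [-0.497, -0.503, -0.495, 0.505]
contact_force: [1.0, 0.7, -0.1]
gripper_width: 0.392
```

```bash
python3 -c "
from h import *
go([.6156,.1874,.1105])"
```

```text
t 36.32 pos [0.6161 0.1783 0.1499] q [-0.12  0.55 -0.36  1.71  0.24  0.93 -0.59] w 0.392 F [ 1.   0.7 -0.1]
tool travel cm [ 3.94 -0.06 -0.93] (after turn: [ 3.94 -0.05 -0.91] ) turn [-0.015  0.004 -0.   ]
```

Request:
apply_moves:
  travel:
    - [0,0,-0.9]
    - [0,0,0]
    - [1.2,0,0]
    - [1.1,0,0]
    - [0.5,0,0]
    - [0,0,0]
    - [0,0,0]
  turn:
    - [-0.014,0,0]
    - [0,0,0]
    - [0,0,0]
    - [0,0,0]
    - [0,0,0]
    - [0,0,0]
    - [0,0,0]
  grip: [0.85,0.85,0.85,0.85,0.85,0.85,0.85]

```text
t: 36.9
eef_pos: [0.6179, 0.186, 0.1224]
tool_rot: [0.501, 0.501, 0.497, -0.501]
contact_force: [-1.0, 0.4, -0.6]
gripper_width: 0.388
```

```bash
python3 -c "
from h import *
go([.6156,.1874,.1100])"
```

```text
t 36.9 pos [0.6179 0.186  0.1224] q [-0.14  0.59 -0.35  1.72  0.26  0.88 -0.6 ] w 0.388 F [-1.   0.4 -0.6]
tool travel cm [ 1.24 -0.23 -0.15] (after turn: [ 1.24 -0.23 -0.14] ) turn [-0.003  0.004 -0.004]
```

Request:
apply_moves:
  travel:
    - [0.2,-0.2,-0.1]
    - [0.3,0,0]
    - [0.4,0,0]
    - [0.3,0,0]
    - [0.2,0,0]
    - [0.1,0,0]
    - [0,0,0]
  turn:
    - [0,0,0]
    - [0,0,0]
    - [0,0,0]
    - [0,0,0]
    - [0,0,0]
    - [0,0,0]
    - [0,0,0]
  grip: [0.85,0.85,0.85,0.85,0.85,0.85,0.85]

```text
t: 37.48
eef_pos: [0.6175, 0.1883, 0.1101]
tool_rot: [0.502, 0.502, 0.496, -0.499]
contact_force: [-0.6, 0.3, -1.5]
gripper_width: 0.391
```

Request:
apply_moves:
  travel:
    - [0.25,0,0]
    - [0.2,0,0]
  turn:
    - [0,0,0]
    - [0,0,0]
  grip: [0.85,0.85]

```text
t: 37.65
eef_pos: [0.6191, 0.1895, 0.1095]
tool_rot: [0.502, 0.504, 0.496, -0.498]
contact_force: [-5.8, -1.8, 17.6]
gripper_width: 0.391
```

Request:
apply_moves:
  travel:
    - [-0.1,0,0]
    - [0,0,0]
    - [0,0,0]
    - [0,0,0]
    - [0,0,0]
    - [0,0,0]
    - [-1.5,0,0]
    - [-3.5,0,0]
  turn:
    - [0,0,0]
    - [0,0,0]
    - [0,0,0]
    - [0,0,0]
    - [0,0,0]
    - [0,0,0]
    - [0,0,0]
    - [0,0,0]
  grip: [0.65,0.59,0.55,0.48,0.38,0.25,0.1,0]

```text
t: 38.32
eef_pos: [0.6144, 0.1875, 0.1533]
tool_rot: [-0.5, -0.5, -0.498, 0.502]
contact_force: [0.3, -0.9, -0.4]
gripper_width: 0.992
```

Request:
apply_moves:
  travel:
    - [-4.0,0,0]
    - [-2.0,0,2.0]
    - [0,0,3.8]
    - [0,0,3.8]
    - [0,0,3.8]
    - [0,0,3.8]
    - [0,0,3.8]
    - [0,0,3.8]
  turn:
    - [0,0,0]
    - [0,0,0]
    - [0,0,0]
    - [0,0,0]
    - [0,0,0]
    - [0,0,0]
    - [0,0,0]
    - [0,0,0]
  grip: [0,0,0,0,0,0,0,0]

```text
t: 38.98
eef_pos: [0.6175, -0.0534, 0.2232]
tool_rot: [0.506, 0.5, 0.503, -0.491]
contact_force: [1.1, -0.4, -0.9]
gripper_width: 1.005
```

Request:
apply_moves:
  travel:
    - [0,0,3.8]
    - [0,0,3.8]
    - [0,0,3.8]
    - [0,0,2.0]
    - [0,0,0]
    - [0,0,0]
  turn:
    - [0,0,0]
    - [0,0,0]
    - [0,0,0]
    - [0,0,0]
    - [0,0,0]
    - [0,0,0]
  grip: [0,0,0,0,0,0]

```text
t: 39.48
eef_pos: [0.6161, -0.2083, 0.221]
tool_rot: [0.503, 0.502, 0.498, -0.497]
contact_force: [-0.1, -0.3, -0.6]
gripper_width: 1.002
```

```bash
python3 -c "
from h import *
go([.6,-.2,.25])
snap('top','t9.png',s=1.42);snap('side','s9.png',(60,140,330,420),2.1)
g=lambda P:(w2px('top',P)*1.42).round(); f=lambda P:((w2px('side',P)-[60,140])*2.1).round()
print('tube',g([.6175,.189,.121]),f([.6175,.189,.004]),f([.6175,.189,.121]))"
```

```text
t 39.48 pos [ 0.6161 -0.2083  0.221 ] q [ 0.44  0.48 -0.29  1.64  0.15  1.04  0.11] w 1.002 F [-0.1 -0.3 -0.6]
tool travel cm [-2.92 -1.58 -0.83] (after turn: [-2.9  -1.61 -0.83] ) turn [ 0.002  0.    -0.01 ]
tube [172. 233.] [190. 336.] [160. 266.]
```

View pics/t9.png

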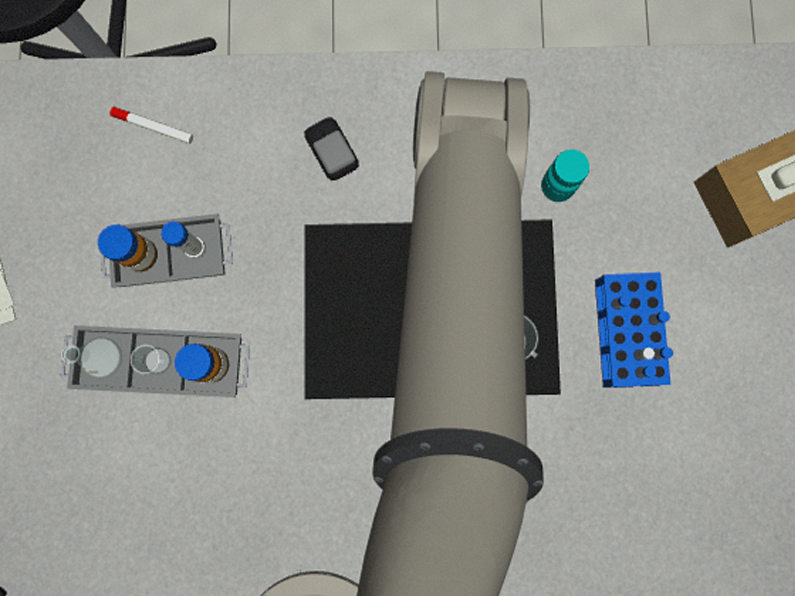

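View pics/s9.png

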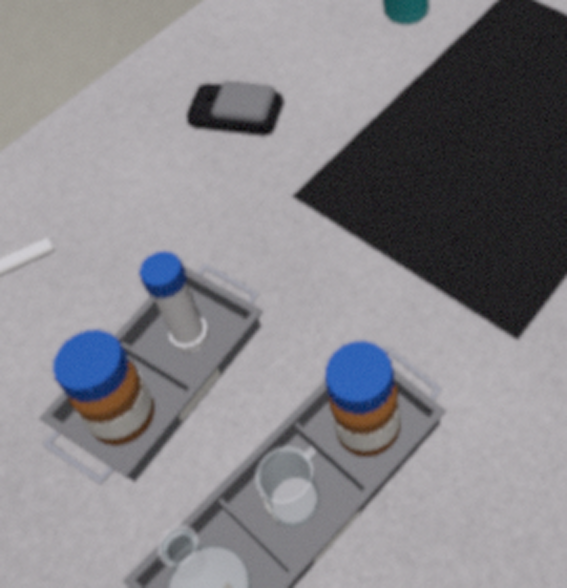

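All five items stand upright in compartments of their own. The tube cap is at top (173,233) against a predicted (172,233). The mouse, the rack and the visible part of the big beaker sit where they were. I'll hand in.

```bash
python3 -c "
from station import bot
print(bot.hand_in())"
```

```text
the job is handed in; nothing more can be done
None
```

Both kits are made up and handed in at about 39.6 s of the 109 s allowed.
- **Long tray:** the conical flask is in the +y compartment, the small beaker in the middle and an amber bottle in the -y compartment.
- **Short tray:** the other amber bottle is in the +y compartment and the capped tube in the -y compartment.

I lowered each item until the force reading showed contact with the tray floor, then let go.

**Last checks:** the final top and side pictures show all five upright, each in its own compartment, with the gripper clear. The tube matched its predicted upright image to within a pixel or two in the top view. The mouse, the rack and the visible edge of the big beaker look unmoved. The arm hid most of the big beaker and one turquoise bottle in the top view, so I could not fully check those two, but nothing touched them on the way. The brown look-alike was hidden too in that last picture.

**Set-down forces:** the firmest contacts were 28 N for the small beaker and 25 N for the short-tray bottle, with up to about 10 N sideways. That is higher than I intended but below the 40 N limit.

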